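# Unload the griddle, rub its plate clean and shut it down

## Robot

A 6-joint arm with a two-finger parallel gripper is mounted at the origin on the work surface. World frame = base frame: x ahead of the robot, y to its left, z up, the work surface at z = 0. Lengths are in m, angles in rad, forces in N, time in s.
With the tool pointing down it reaches from about 0.375 to 0.9 m from the base axis. Payload 3.1 kg.
Tool frame: the origin (TCP) lies midway between the tips of the shut fingers; the grasp point (between the pads) lies robot.grip_point_offset behind it (robot.grip_point_offset is the distance from the TCP to the grasp point, in m); z points along the fingers, y is the direction in which the jaws open and shut (so a half turn about z gives the same grasp; the last joint's range is limited). The gripper opens to 87 mm and grips with 3 to 60 N. Pads are 19 mm wide; open, the fingers measure 117 mm over their backs; the gripper's body (75 mm by 190 mm) begins 51 mm behind the grasp point.
Start: joints at [1.119, 0.527, 1.433, -0, 1.181, -0.178], TCP at [0.168, 0.602, 0.223] pointing down, gripper open.
Joint ranges: [-3.08, 3.08], [-0.75, 2.2], [0.22, 2.44], [-1.43, 4.57], [0, 2.65], [-2.85, 2.85]. Speed limits (rad/s): [2.79, 2.79, 3.14, 3.14, 3.14, 3.14].

## Interface

Orientations are given as a unit quaternion [x, y, z, w].
In Python, from rig import robot, cams, hand_in gives the robot as it stands. The module is installed in compiled form; this text tells all that it offers.
- The arm moves only by the tool send_rows, never from a script. Its argument "steps" is one flat list of numbers, 5 for each row, row after row: the finger opening in m, from 0 to 0.087, then the shift along the tool's x, y, z in m, then the turn about the tool's z in rad. A call has 1 to 8 rows; each row is the pose to reach, as a shift and turn from the pose measured when the call began, along the tool's axes at that moment; what a row does not reach only later rows make up. A row lasts 1/8 s, in which the tool goes at most 62.5 mm and 10.7 degrees, less where a joint would pass 70% of its speed; a pose out of reach is approached as far as the arm can. A call with a gripper value outside its range is refused whole. The fingers move at their own pace and stop on an object; "force" is the grip in N (left out, the last holds). Time passes only in rows, so rows that repeat a pose let the fingers close. It gives the time, the measured TCP pose, the force and the opening at its end, in the units of the state.
- robot.get_obs(): the state, without advancing time (a new reading comes with each control period).
- cams.camera(name): name is "side" or "top"; returns a dict with "color" (400x640x3 uint8, red, green, blue), "range_z" (400x640 float32, m along the optical axis (not along the pixel's ray), 0 where there is no reading), "intrinsics" (3x3 intrinsics, pixels), "extrinsics" (4x4, takes a point from camera to world coordinates). Camera axes: x right, y down, z forward; pixel columns grow to the right and rows downward; lengths in m; the calibration is good to about 2 mm. A picture is of the moment at which its call begins.
- hand_in(): hands the job in, once; it reports no verdict.
The state is a dict: "time": time; "q": joint angles; "joint_velocities": joint speeds; "joint_torque": joint torques, N m; "position": TCP position; "tool_rot": TCP orientation; "ft_force": force on the tool from outside, world axes, zero at the start; "moment": the same for the moment, N m; "grip_width": finger opening in m.
Only numpy, scipy, OpenCV 4.12 (cv2) and the standard library are available. Lean on these libraries where they do the work, as an engineer would, in place of code of your own. Each camera call takes 0.05 s, during which the arm holds its last target.

## Task

First turn the griddle's heat lever down until it lines up with the red pointer, then set every green shortbread lying flat on the wire cooling rack, none on top of another. With the lever still at the pointer, take the cleaning block by its yellow sprung handle, lay it across the griddle plate and rub the plate in one slow pass from its left end to its right end (as the robot sees it), keeping the handle steadily pressed about half way down. Put the block back flat in its aluminium tray, turn the heat lever fully to its off stop at the left, and leave the other things on the bench where they are.

Things in the scene. Friction and masses are not known exactly. Their poses are not given: they have to be found in the camera images.
- griddle: Bench griddle, fixed. Origin: centre of its underside, table height; x away from the robot, y left, z up. Black plate 180 (x) by 350 mm (y) centred on the origin, top at z = 50 mm, no rim; steel housing 200 by 370 mm, top at 42 mm. Grey control box behind (x 105 to 250 mm, y +-120 mm, top 60 mm); lever and red pointer turn on it about a vertical axis at x = 200 mm, y = 0.
- heat_lever (a joint): Heat lever angle in rad, 0 to 2.0. 0 = off, against its stop at the left; grows as the lever swings to the right (counter-clockwise from above). At value q the lever points from its axis along (-cos(q-1), -sin(q-1)) in the griddle's x, y. It stays where it is left; about 2 N at the knob moves it.
- lever_knob (a point): Point inside the upright black knob at the lever's end, 65 mm from the lever's axis, 96 mm above the table: the height to grip at. The knob is a 22 mm diameter cylinder from 66 to 108 mm above the table; the lever's flat arm lies at 66 to 74 mm. The point's x axis points from the knob towards the lever's axis.
- pointer (a joint): Angle of the red pointer in rad, same zero and sense as heat_lever (equal values = lined up). It is the mark to which the lever is turned first; it cannot be touched or moved.
- pointer_tip (a point): Outer tip of the thin flat red pointer, 85 mm from the axis, on top of the control box. Its x axis points from the tip to the axis.
- rack: Wire cooling rack, fixed, never moves in a run: 340 mm (x) by 170 mm (y), flat solid top at 12 mm, no rim. Origin: centre of its underside; z up. It stands at the left or the right of the griddle, the tray at the other side.
- dock: Aluminium tray of the cleaning block, fixed, never moves in a run: 230 mm (x) by 150 mm (y), 5 mm wall and floor, rim 14 mm high, so inside 220 by 140 mm with the floor at z = 5 mm. Origin: centre of its underside. The block starts in it.
- block: Cleaning block, 0.4 kg in all: brick-red abrasive pad 130 mm (x) by 70 mm (y) with a black backing, together 27 mm high; above it, on a central spring-loaded stem, a yellow handle. Origin: centre of the pad's rubbing underside; z up. Its half turn makes no difference.
- handle (a point): Centre of the yellow handle, a bar 100 mm long along the block's x, 24 mm wide (y), 32 mm high; 76 mm above the pad's underside when not pressed (bar from 60 to 92 mm). Grip it across its width.
- press (a joint): How far the handle is pressed down towards the pad, in m, 0 to 0.020. Spring: 2.4 N to start moving plus 0.6 N per mm; half way is 0.010. Springs back when not pressed.
- biscuit1: Green shortbread with a brown band across one end, 66 mm (x) by 40 mm (y) by 16 mm high, 45 g. Origin: centre of its underside; z up. Starts on the griddle plate. There are two to four of them; None also when it is absent.
- biscuit2: Green shortbread with a brown band across one end, 66 mm (x) by 40 mm (y) by 16 mm high, 45 g. Origin: centre of its underside; z up. Starts on the griddle plate. There are two to four of them; None also when it is absent.
- biscuit3: Green shortbread with a brown band across one end, 66 mm (x) by 40 mm (y) by 16 mm high, 45 g. Origin: centre of its underside; z up. Starts on the griddle plate. There are two to four of them; None also when it is absent.
- biscuit4: Green shortbread with a brown band across one end, 66 mm (x) by 40 mm (y) by 16 mm high, 45 g. Origin: centre of its underside; z up. Starts on the griddle plate. There are two to four of them; None also when it is absent.
- jar: Jar with a white cap, 52 mm wide, 100 mm high, standing; not to be moved. Origin: centre of its underside.
- mug: White mug, 76 mm wide, 85 mm high; not to be moved. Origin: centre of its underside.
- cutter: Steel ring biscuit cutter, 68 mm wide, 30 mm high; not to be moved. Origin: centre of its underside.
- spatula: Spatula lying on the table; not to be moved. Origin: its underside, on its long axis.
Things that resemble listed ones, but are neither listed nor needed, are in the scene too. Leave any pink or turquoise look-alike of the block alone.

How it is judged:
By the outcome, as a careful person would: the job done as asked, in the order asked, and still so for the second after the job is handed in, with the robot touching nothing.
Of biscuit1, biscuit2, biscuit3, biscuit4 only 2 to 4 are there at a start; the rules pass over those that are not, and their reading is None.
At some moment in a run one of biscuit1, biscuit2, biscuit3, biscuit4, block may be knocked a few centimetres aside while the robot is not near it.
Once in a run the grip may slacken for a moment while it holds something.
It also fails if it takes over 210 s, if anything falls off the work surface, if the arm or the gripper's body presses on something with over 40 N, if the wrist force passes 120 N, or if a joint passes its speed limit or range.

## Working session

There is one attempt and no reset: what is moved stays moved. The work goes in short steps, Python scripts to look and compute and a tool call to move; the robot and the scene stay as the last step left them, time stands still between calls to the robot, and variables do not carry over. Pictures are saved under pics/ and viewed, and the job is handed in when it is done.

Besides the shell and the picture viewer there is one more tool, called after "Emit:" as name(argument=value, ...) on one line, values as JSON. send_rows: Moves the arm, as the interface text tells. Its arguments: {"type":"object","properties":{"steps":{"type":"array","items":{"type":"number"}},"force":{"type":"number"}},"required":["steps"]}

```bash
mkdir -p pics; ls; python3 - <<'E'
from rig import robot,cams
import cv2,numpy as np
np.set_printoptions(precision=4,suppress=True)
o=robot.get_obs()
for k,v in o.items(): print(k,np.array(v))
print(robot.grip_point_offset)
for n in ("side","top"):
    c=cams.camera(n)
    cv2.imwrite(f"pics/{n}0.png",cv2.cvtColor(c["color"],cv2.COLOR_RGB2BGR))
    print(n,c["intrinsics"],c["extrinsics"])
    np.savez(f"{n}0.npz",**c)
E
```

```text
pics
time 0.0
q [ 1.1195  0.5285  1.4339 -0.      1.1814 -0.1785]
joint_velocities [-0.0008  0.0009  0.0017  0.0012 -0.001   0.0002]
joint_torque [ -0.0009 -44.0046 -17.6588   0.0634   0.0581  -0.0001]
position [0.168  0.6012 0.2216]
tool_rot [ 0.136   0.9907 -0.001  -0.0003]
ft_force [0.5832 0.5717 0.0435]
moment [ 0.0041 -0.0269  0.0226]
grip_width 0.08691821191641343
0.0187
side [[417.8055   0.     321.3562]
 [  0.     417.8055 203.204 ]
 [  0.       0.       1.    ]] [[ 0.9117 -0.2198  0.3471 -0.0177]
 [-0.4108 -0.4786  0.776  -1.218 ]
 [-0.0045 -0.8501 -0.5266  0.8495]
 [ 0.      0.      0.      1.    ]]
top [[448.4219   0.     313.0597]
 [  0.     448.4219 201.9918]
 [  0.       0.       1.    ]] [[ 0.0071 -0.9936  0.1127  0.3004]
 [-1.     -0.0078 -0.0056 -0.0973]
 [ 0.0065 -0.1126 -0.9936  1.8112]
 [ 0.      0.      0.      1.    ]]
```

View pics/side0.png

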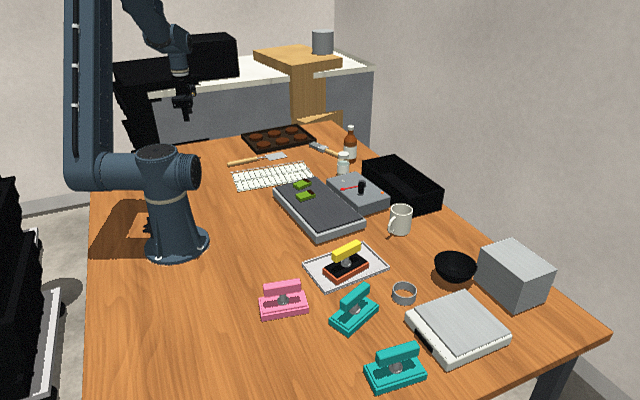

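View pics/top0.png

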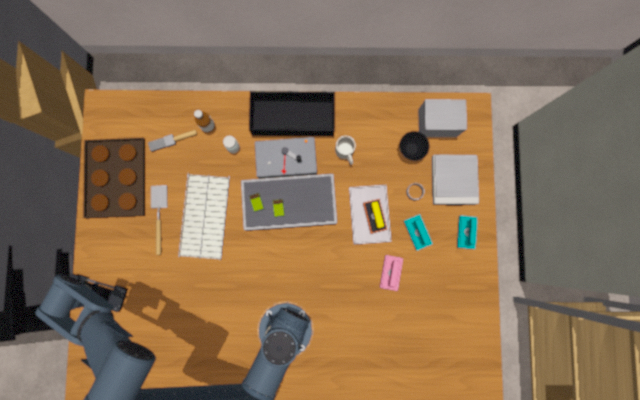

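The rack is at top (205,217), the griddle at (289,202), and the tray with the yellow-handled block at (372,214). Two green biscuits lie at (256,202) and (278,208). The lever knob is near (298,158) and the red pointer near (284,168). Next I'll crop in and measure.

```bash
cat > h.py <<'E'
import numpy as np,cv2
np.set_printoptions(precision=4,suppress=True)
def cast(c,px,z):
    K=c["intrinsics"];T=c["extrinsics"]
    px=np.atleast_2d(px).astype(float)
    d=np.c_[(px[:,0]-K[0,2])/K[0,0],(px[:,1]-K[1,2])/K[1,1],np.ones(len(px))]@T[:3,:3].T
    o=T[:3,3]
    return o+d*((z-o[2])/d[:,2])[:,None]
def proj(c,P):
    T=np.linalg.inv(c["extrinsics"]);p=np.atleast_2d(P)@T[:3,:3].T+T[:3,3]
    p=p@c["intrinsics"].T
    return p[:,:2]/p[:,2:]
def pts(c,mask):
    v,u=np.nonzero(mask);z=c["range_z"][v,u];k=z>0;u,v,z=u[k],v[k],z[k]
    K=c["intrinsics"]
    P=np.c_[(u-K[0,2])/K[0,0]*z,(v-K[1,2])/K[1,1]*z,z]
    return P@c["extrinsics"][:3,:3].T+c["extrinsics"][:3,3]
def tri(c1,p1,c2,p2):
    A=[]
    for c,p in((c1,p1),(c2,p2)):
        M=c["intrinsics"]@np.linalg.inv(c["extrinsics"])[:3]
        A+= [p[0]*M[2]-M[0],p[1]*M[2]-M[1]]
    A=np.array(A);X=np.linalg.svd(A)[2][-1];return X[:3]/X[3]
def hsv(c): return cv2.cvtColor(c["color"],cv2.COLOR_RGB2HSV)
def blobs(m,mn=8):
    n,l,s,ce=cv2.connectedComponentsWithStats(m.astype(np.uint8))
    return [(l==i,s[i],ce[i]) for i in range(1,n) if s[i,4]>=mn]
def crop(c,x0,y0,x1,y1,f,name):
    im=cv2.cvtColor(c["color"],cv2.COLOR_RGB2BGR)[y0:y1,x0:x1]
    cv2.imwrite("pics/"+name,cv2.resize(im,None,fx=f,fy=f,interpolation=cv2.INTER_NEAREST))
E
python3 - <<'E'
from h import *
t=dict(np.load("top0.npz"));s=dict(np.load("side0.npz"))
crop(t,170,130,400,265,3,"tcrop.png"); crop(s,220,140,430,300,3,"scrop.png")
for n,c in(("top",t),("side",s)):
    H=hsv(c);h,S,V=[H[...,i].astype(int) for i in range(3)]
    for nm,m in(("green",(h>32)&(h<60)&(S>150)&(V>60)),("yellow",(h>24)&(h<32)&(S>180)&(V>120)),("red",((h<4)|(h>176))&(S>180)&(V>120))):
        for b,st,ce in blobs(m):
            P=pts(c,b); print(n,nm,st,ce,np.median(P,0) if len(P) else None, P[:,2].min(),P[:,2].max())
E
```

```text
top green [251 197  12  14 120] [256.575  203.6667] [0.4893 0.1131 0.0657] 0.04691988701180194 0.07531103987421761
top green [273 203  11  14 117] [278.265  209.4103] [0.466  0.0296 0.0662] 0.04994288356251264 0.07704139982637592
top yellow [371 201  13  27 200] [377.245 214.285] [ 0.4501 -0.3534  0.0965] 0.027127212979832116 0.10739477354092264
side green [293 180  18  10 114] [300.9386 184.2018] [0.4873 0.104  0.0606] 0.04449237905601222 0.06547817501717024
side green [296 191  19  11 127] [304.126  195.7953] [0.4651 0.0152 0.0608] 0.043557823657457306 0.06578156348556041
side yellow [332 245  28  18 157] [344.9172 253.8025] [ 0.4359 -0.3685  0.0792] -0.003560533948929745 0.09462363031018395
```

View pics/tcrop.png

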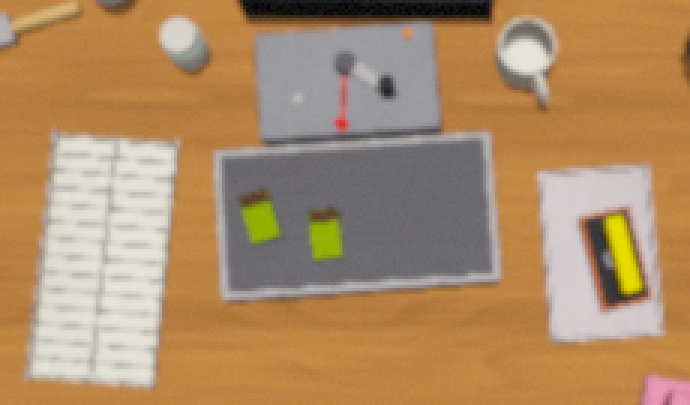

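View pics/scrop.png

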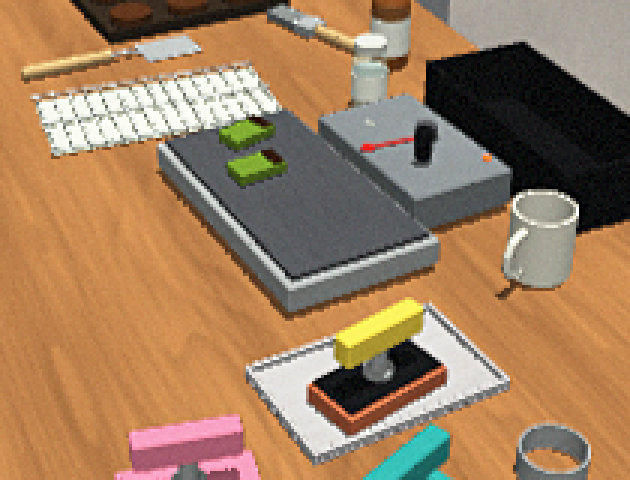

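```bash
cat > rects.py <<'E'
from h import *
def poly_rect(c,mask,z):
    cs,_=cv2.findContours(mask.astype(np.uint8),cv2.RETR_EXTERNAL,cv2.CHAIN_APPROX_NONE)
    k=max(cs,key=cv2.contourArea)[:,0,:]
    P=cast(c,k,z)[:,:2]
    (cx,cy),(w,h),a=cv2.minAreaRect((P*1000).astype(np.float32))
    return cx,cy,w,h,a,k
E
python3 - <<'E'
from rects import *
t=dict(np.load("top0.npz"));s=dict(np.load("side0.npz"))
for n,c in(("top",t),("side",s)):
    H=hsv(c);h,S,V=[H[...,i].astype(int) for i in range(3)]
    gray=(S<60)
    def at(m,p):
        m=cv2.morphologyEx(m.astype(np.uint8),cv2.MORPH_CLOSE,np.ones((3,3)))
        l=cv2.connectedComponents(m,connectivity=4)[1]; return l==l[p[1],p[0]]
    P0={"top":dict(rack=(192,205),plate=(310,190),dock=(360,225),box=(265,165)),"side":dict(rack=(250,180),plate=(330,210),dock=(318,265),box=(350,180))}[n]
    for nm,z in(("rack",.012),("plate",.05),("dock",.014),("box",.06)):
        p=P0[nm]; print(n,nm,H[p[1],p[0]],c["color"][p[1],p[0]])
        if nm=="plate": m=(V<120)&(S<60)
        elif nm=="box": m=(V>120)&(V<185)&(S<60)
        else: m=(V>150)&(S<70)
        m=at(m,p)
        r=poly_rect(c,m,z);print(m.sum(),np.array(r[:5]),r[5].min(0),r[5].max(0), np.median(pts(c,m)[:,2]))
        im=cv2.cvtColor(c["color"],cv2.COLOR_RGB2BGR);im[m]=im[m]//2+np.array([127,0,127],np.uint8);cv2.imwrite(f"m_{n}_{nm}.png",im)
E
```

```text
top rack [ 24  17 224] [224 221 209]
3471 [445.1458 331.1622 171.4327 330.1052  85.9569] [179 174] [229 258] 0.003458086985155928
top plate [129  16 110] [105 103 110]
3313 [502.7025  -9.6164 172.2927 341.1436   5.0751] [245 177] [332 226] 0.05083170678005511
top dock [176  10 213] [213 205 206]
1619 [ 458.069  -335.2631  231.2918  151.79      4.3951] [349 185] [390 243] 0.006792254277744325
top box [126   8 160] [156 155 160]
3072 [576.7627  -4.4669 352.8722 365.4282   4.6838] [241 137] [336 229] 0.05776018300509833
side rack [ 38  26 213] [207 213 191]
1761 [445.864  129.2753 343.1773 598.0966   3.0646] [230 161] [365 236] -0.0006827956663743029
side plate [113  12  88] [84 85 88]
6401 [686.4814 -32.5575 618.8905 458.0482   3.84  ] [273 154] [444 243] 0.04546052782346127
side dock [ 12   6 229] [229 226 224]
1363 [ 451.8749 -345.2617  234.6684  162.103     4.3755] [302 241] [389 293] 0.002638303084574689
side box [ 99  11 163] [156 161 163]
1322 [700.0016 117.2276 514.7302 200.3816  77.0368] [326 146] [389 206] 0.055812168352349534
```

```bash
cat > meas.py <<'E'
from h import *
def biscuits(c,z=.066,roi=None,mn=60):
    H=hsv(c);h,S,V=[H[...,i].astype(int) for i in range(3)]
    g=(h>30)&(h<62)&(S>140)&(V>50)
    br=((h<20)|(h>165))&(S>70)&(V<125)
    out=[]
    for b,st,ce in blobs(g,mn):
        near=cv2.dilate(b.astype(np.uint8),np.ones((3,3)),iterations=4)>0
        bb=br&near
        def rect(m):
            k=np.argwhere(m)[:,::-1]
            k=np.concatenate([k+np.array(o) for o in((-.5,-.5),(.5,-.5),(-.5,.5),(.5,.5))])
            P=cast(c,k,z)[:,:2]*1000
            return cv2.minAreaRect(P.astype(np.float32))
        r=rect(b|bb);rg=rect(b)
        gm=cast(c,ce,z)[0]; bm=cast(c,np.argwhere(bb).mean(0)[::-1],z)[0] if bb.sum()>4 else gm
        d=(bm-gm)[:2]
        out.append(dict(px=ce,n=(b.sum(),bb.sum()),rect=r,green=rg,dir=np.degrees(np.arctan2(d[1],d[0])),cen=np.argwhere(b|bb).mean(0)[::-1],cenw=cast(c,np.argwhere(b|bb).mean(0)[::-1],z)[0]))
    return out
def handle(c,z=.097,roi=None):
    H=hsv(c);h,S,V=[H[...,i].astype(int) for i in range(3)]
    m=(h>23)&(h<34)&(S>170)&(V>90)
    B=[b for b in blobs(m,40)]
    o=[]
    for b,st,ce in B:
        k=np.argwhere(b)[:,::-1]
        r=cv2.minAreaRect((cast(c,k,z)[:,:2]*1000).astype(np.float32))
        o.append((st,ce,r))
    return o
E
python3 - <<'E'
from meas import *
t=dict(np.load("top0.npz"));s=dict(np.load("side0.npz"))
for c in(t,s):
    for b in biscuits(c): print(b)
    for b in handle(c): print(b)
bt=biscuits(t);bs=biscuits(s)
for i in(0,1): print("tri",tri(t,bt[i]["cen"],s,bs[i]["cen"]))
for n,c in(("t",t),("s",s)):
    im=cv2.resize(cv2.cvtColor(c["color"],cv2.COLOR_RGB2BGR),None,fx=4,fy=4,interpolation=cv2.INTER_CUBIC)
    def box(x,y,yaw,dx,dy,z,col,ox=0,oy=0):
        a=np.radians(yaw);R=np.array([[np.cos(a),-np.sin(a)],[np.sin(a),np.cos(a)]])
        C=np.array([[dx,dy],[-dx,dy],[-dx,-dy],[dx,-dy]])/2+[ox,oy]
        p=proj(c,np.c_[C@R.T+[x,y],np.full(4,z)])
        cv2.polylines(im,[((p+.5)*4).astype(int)],1,col,1)
    box(.5027,-.0096,5.07,.18,.35,.05,(0,0,255));box(.5027,-.0096,5.07,.145,.24,.06,(0,255,0),.1775)
    box(.4451,.3312,-4.04,.34,.17,.012,(0,0,255));box(.458,-.335,4.4,.23,.15,.014,(0,0,255))
    q=(slice(130*4,265*4),slice(170*4,400*4)) if n=="t" else (slice(140*4,300*4),slice(225*4,425*4))
    cv2.imwrite(f"pics/ov_{n}.png",cv2.resize(im[q],None,fx=.85,fy=.85))
E
```

```text
{'px': array([256.5968, 203.5323]), 'n': (np.int64(124), np.int64(21)), 'rect': ((497.3144836425781, 115.84225463867188), (68.75231170654297, 43.175201416015625), 19.1346378326416), 'green': ((490.207275390625, 113.37969207763672), (53.70369338989258, 43.17747497558594), 19.113815307617188), 'dir': np.float64(20.483488062078752), 'cen': array([256.1793, 202.3517]), 'cenw': array([0.4951, 0.1155, 0.066 ])}
{'px': array([278.2742, 209.3952]), 'n': (np.int64(124), np.int64(17)), 'rect': ((473.7176513671875, 29.765390396118164), (66.88667297363281, 42.98016357421875), 0.9897133708000183), 'green': ((468.1242370605469, 28.68053436279297), (53.34893035888672, 42.54710006713867), 8.602324485778809), 'dir': np.float64(8.468361409929493), 'cen': array([278.1418, 208.4043]), 'cenw': array([0.472 , 0.0292, 0.066 ])}
(array([371, 201,  13,  28, 211], dtype=int32), array([377.1232, 214.346 ]), ((448.5062561035156, -352.7081604003906), (104.35385131835938, 30.931415557861328), 13.59892749786377))
{'px': array([301.0513, 184.094 ]), 'n': (np.int64(117), np.int64(16)), 'rect': ((483.9629211425781, 9
[... 240 characters left out ...]
.7368, 183.9624]), 'cenw': array([0.4878, 0.0962, 0.066 ])}
{'px': array([304.1538, 195.7154]), 'n': (np.int64(130), np.int64(17)), 'rect': ((468.19671630859375, 13.642234802246094), (81.35442352294922, 64.0350570678711), 8.620612144470215), 'green': ((465.0850524902344, 13.040958404541016), (75.0210189819336, 63.778926849365234), 8.62060260772705), 'dir': np.float64(31.461934126264303), 'cen': array([304.8571, 195.2109]), 'cenw': array([0.4665, 0.0127, 0.066 ])}
(array([332, 243,  29,  20, 216], dtype=int32), array([345.4167, 253.1435]), ((435.2393798828125, -375.53173828125), (113.83052825927734, 46.68678665161133), 14.359768867492676))
tri [0.4962 0.1171 0.0535]
tri [0.4731 0.03   0.055 ]
```

View pics/ov_t.png

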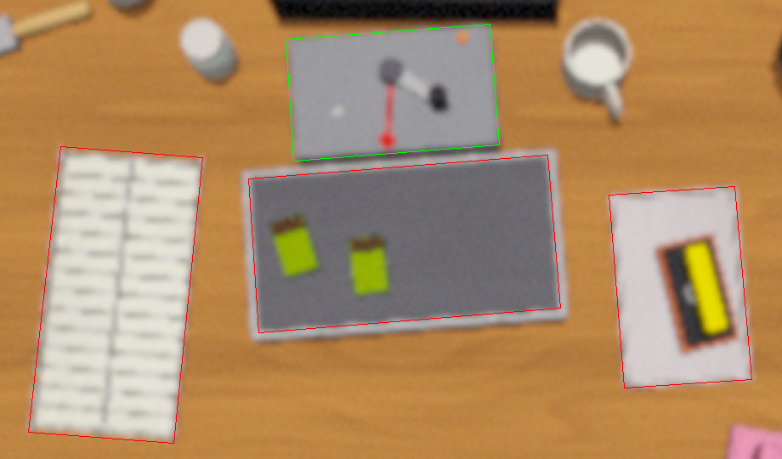

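View pics/ov_s.png

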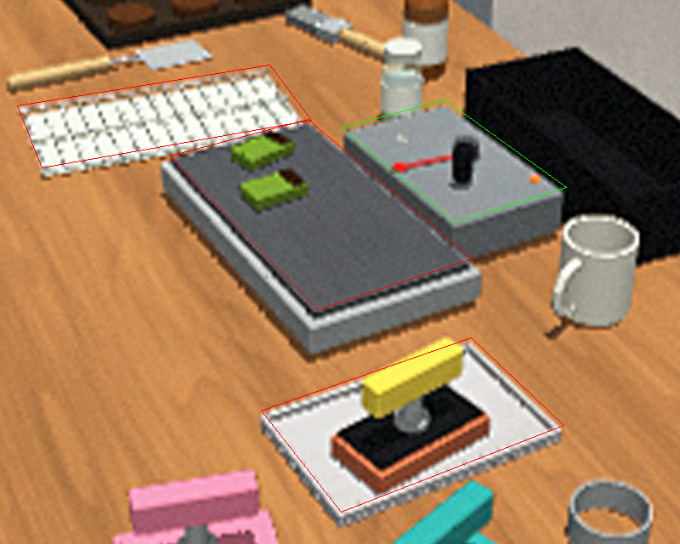

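```bash
cat > lever.py <<'E'
from meas import *
G=np.array([.5027,-.0096]);YAW=np.radians(5.07)
def axis(): return G+.2*np.array([np.cos(YAW),np.sin(YAW)])
def lever(c,n):
    H=hsv(c);h,S,V=[H[...,i].astype(int) for i in range(3)]
    roi=np.zeros(V.shape,bool)
    if n=="top": roi[140:176,257:314]=1
    else: roi[170:207,330:388]=1
    k=roi&(V<75); r=roi&((h<8)|(h>172))&(S>130)
    return k,r
def ang(P):
    d=P[:2]-axis();a=np.arctan2(d[1],d[0])-YAW
    # direction (-cos(q-1), -sin(q-1)) 
    return (np.arctan2(-np.sin(a),-np.cos(a))+1), np.hypot(*d)
E
python3 - <<'E'
from lever import *
print("axis",axis())
t=dict(np.load("top0.npz"));s=dict(np.load("side0.npz"))
ks={}
for n,c in(("top",t),("side",s)):
    k,r=lever(c,n)
    for nm,m,z in(("knob",k,.108),("red",r,.062)):
        for b,st,ce in blobs(m,3):
            P=cast(c,ce,z)[0];print(n,nm,st,ce,P,"q,r",ang(P)); ks[n,nm]=ce
            if nm=="red":
                v=np.argwhere(b)[:,::-1];
                W=cast(c,v,z);d=np.hypot(*(W[:,:2]-axis()).T);i=d.argmax();print(" far",W[i],ang(W[i]))
                # line fit
                l=cv2.fitLine(W[:,:2].astype(np.float32),cv2.DIST_L2,0,.01,.01).ravel();print(" line dir deg",np.degrees(np.arctan2(l[1],l[0])),"q by line",(np.arctan2(l[1],l[0])-YAW)+1, (np.arctan2(-l[1],-l[0])-YAW)+1)
print(tri(t,ks["top","knob"],s,ks["side","knob"]))
c=t
im=cv2.cvtColor(t["color"],cv2.COLOR_RGB2BGR)[138:182,250:320]
a=cv2.resize(im,None,fx=8,fy=8,interpolation=cv2.INTER_CUBIC)
cv2.imwrite("pics/lev.png",a)
print(hsv(t)[150:168:2,284:304:2,2])
E
```

```text
axis [0.7019 0.0081]
top knob [297 156   4   6  20] [298.5 158.7] [ 0.6614 -0.0494  0.108 ] q,r (np.float64(1.8682479743983271), np.float64(0.07034415646050356))
top red [282 169   4   4  11] [283.3636 170.5455] [0.623  0.0112 0.062 ] q,r (np.float64(0.8717098685894372), np.float64(0.07902388918923635))
 far [0.6171 0.0126 0.062 ] (np.float64(0.8585378891111731), np.float64(0.08492634074719906))
 line dir deg 18.36652 q by line 1.2320680601186964 -1.9095245318822647
side knob [362 170  26  24 379] [377.3509 177.8443] [ 0.7346 -0.0488  0.108 ] q,r (np.float64(3.0043812627185567), np.float64(0.06562347474658946))
side knob [358 182   8  13  80] [360.825 187.475] [ 0.6435 -0.0868  0.108 ] q,r (np.float64(1.9308676435324688), np.float64(0.11144186211682856))
side knob [330 184  27  23 109] [342.4404 195.9725] [ 0.5569 -0.1125  0.108 ] q,r (np.float64(1.6052328625455758), np.float64(0.18859924144692114))
side red [340 185  19   6  27] [348.3333 187.5556] [0.6411 0.0026 0.062 ] q,r (np.float64(1.0005810979008578), np.float64(0.061074022976128295))
 far [0.6074 0.006  0.062 ] (np.float64(0.9334519274234944), np.float64(0.0945851941442206))
 line dir deg -3.3653946 q by line 0.8527745885439131 3.9943672699518418
[ 0.641  -0.0357  0.0541]
[[107 112 142 164 162 160 158 159 158 161]
 [101 112 165 184 170 164 159 157 161 157]
 [113 122 170 187 190 178 159 137 150 160]
 [190 165 154 166 181 185 129  67 100 154]
 [190 168 160 156 153 164 108  56  72 152]
 [183 164 161 161 159 146 106  43  55 138]
 [186 162 161 159 157 159 143  96 102 146]
 [186 157 161 158 158 158 158 155 154 157]
 [197 158 159 159 157 158 159 157 160 159]]
```

View pics/lev.png

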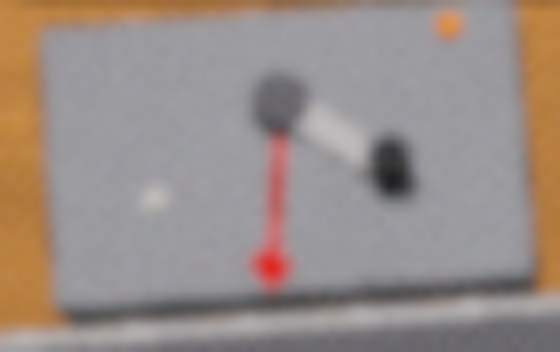

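```bash
python3 - <<'E'
from lever import *
t=dict(np.load("top0.npz"));s=dict(np.load("side0.npz"))
P=cast(t,[298.45,158.6],.088)[0];print(P,ang(P))
C=t["color"].astype(float);red=np.clip(C[...,0]-np.maximum(C[...,1],C[...,2])-15,0,None)
rows=[]
for v in range(156,174):
    w=red[v,278:290]
    if w.sum()>20: rows.append((np.sum(w*np.arange(278,290))/w.sum(),v,w.sum()))
rows=np.array(rows);print(rows)
W=cast(t,rows[:,:2],.062)
p=np.polyfit(W[:,0],W[:,1],1,w=np.sqrt(rows[:,2]));th=np.arctan(p[0]);print("slope q",1+th-YAW, "line y at axis x",np.polyval(p,axis()[0]),axis())
for w in W[-5:]: print(w,ang(w))
# plate edges refined yaw: fit lines on plate/housing edges by dark mask boundary
V=hsv(t)[...,2].astype(int);S=hsv(t)[...,1]
m=((V<135)&(S<60)).astype(np.uint8);l=cv2.connectedComponents(m,connectivity=4)[1];m=l==l[190,310]
v,u=np.nonzero(m);E={"top":[],"bot":[],"L":[],"R":[]}
for x in range(252,328):
    r=np.nonzero(m[:,x])[0];E["top"].append((x,r.min()-.5));E["bot"].append((x,r.max()+.5))
for y in range(185,222):
    r=np.nonzero(m[y])[0];E["L"].append((r.min()-.5,y));E["R"].append((r.max()+.5,y))
L={}
for k,e in E.items():
    W=cast(t,np.array(e),.05)[:,:2].astype(np.float32)
    l=cv2.fitLine(W,cv2.DIST_HUBER,0,.01,.01).ravel();a=np.degrees(np.arctan(l[1]/l[0]) if k in"LR" else -np.arctan(l[0]/l[1]));print(k,a,l[2:]);L[k]=l
E
```

```text
[ 0.666  -0.0487  0.088 ] (np.float64(1.9181684494046936), np.float64(0.06713451484170267))
[[284.3471 156.     121.    ]
 [284.3016 157.     126.    ]
 [284.2222 158.     126.    ]
 [284.1732 159.     127.    ]
 [284.1364 160.     132.    ]
 [284.0657 161.     137.    ]
 [284.0288 162.     139.    ]
 [283.9841 163.     126.    ]
 [283.9453 164.     128.    ]
 [283.896  165.     125.    ]
 [283.8279 166.     122.    ]
 [283.7879 167.     132.    ]
 [283.625  168.     176.    ]
 [283.3074 169.     309.    ]
 [283.3036 170.     527.    ]
 [283.4128 171.     596.    ]
 [283.4903 172.     412.    ]
 [283.5269 173.     186.    ]]
slope q 0.8637227458842788 line y at axis x 0.007119510417415584 [0.7019 0.0081]
[0.6292 0.0115 0.062 ] (np.float64(0.8640351354055434), np.float64(0.07284183850697824))
[0.6251 0.0115 0.062 ] (np.float64(0.8670770278644485), np.float64(0.07685025382442755))
[0.6211 0.011  0.062 ] (np.float64(0.8753347879348689), np.float64(0.08083618486385748))
[0.6171 0.0106 0.062 ] (np.float64(0.8813407604196518), np.float64(0.08482979802884363))
[0.6131 0.0104 0.062 ] (np.float64(0.8849832768066722), np.float64(0.0888296491888103))
top 4.710758 [ 0.5909 -0.013 ]
bot 4.6380033 [0.4108 0.0283]
L 3.8586516 [0.4964 0.1619]
R 4.731918 [ 0.4797 -0.1833]
```

```bash
cat > plan.py <<'E'
import sys,json
from h import *
from rig import robot
from scipy.spatial.transform import Rotation as Ro
def st():
    o=robot.get_obs();R=Ro.from_quat(o["tool_rot"]).as_matrix()
    yaw=np.degrees(np.arctan2(R[1,0],R[0,0]))
    return o,np.array(o["position"]),R,yaw
def show():
    o,p,R,yaw=st()
    print("t %.2f"%o["time"],"tcp",p,"yaw %.2f"%yaw,"tilt %.2f"%np.degrees(np.arccos(-R[2,2])),"q6 %.3f"%o["q"][5],"F",np.array(o["ft_force"]),"w %.4f"%o["grip_width"])
def rel(*targets):
    """targets (x,y,z,yawdeg) -> dx dy dz turn in tool axes"""
    o,p,R,yaw=st()
    for T in targets:
        d=R.T@(np.array(T[:3])-p)
        dy=(T[3]-yaw+180)%360-180
        print(T,"->",np.round(d,4),"turn %.3f"%(-np.radians(dy)))
if __name__=="__main__":
    show()
    a=[tuple(float(x) for x in s.split(",")) for s in sys.argv[1:]]
    if a: rel(*a)
E
python3 plan.py .45,.23,.22,110 .666,-.0475,.2,56.6
```

```text
t 0.10 tcp [0.168  0.6013 0.2217] yaw 164.37 tilt 0.11 q6 -0.178 F [-0.5833 -0.4356 -0.6067] w 0.0869
(0.45, 0.23, 0.22, 110.0) -> [-0.3716 -0.2816  0.0021] turn 0.949
(0.666, -0.0475, 0.2, 56.6) -> [-0.6543 -0.4906  0.0224] turn 1.881
```

Emit:
send_rows(steps=[0.06, -0.045, -0.034, 0, 0.12, 0.06, -0.09, -0.068, 0, 0.24, 0.06, -0.135, -0.102, 0, 0.36, 0.06, -0.18, -0.136, 0, 0.48, 0.06, -0.225, -0.17, 0, 0.6, 0.06, -0.27, -0.204, 0, 0.72, 0.06, -0.315, -0.238, 0, 0.84, 0.06, -0.36, -0.272, 0, 0.95], force=10)

```text
time: 1.1
position: [0.4422, 0.2407, 0.2219]
tool_rot: [0.576, 0.818, -0.001, 0.0]
ft_force: [0.9, 0.7, 0.6]
grip_width: 0.0602
```

```bash
python3 plan.py .666,-.0475,.2,56.6
```

```text
t 1.10 tcp [0.4422 0.2407 0.2219] yaw 109.72 tilt 0.12 q6 -0.066 F [0.8808 0.6687 0.5514] w 0.0602
(0.666, -0.0475, 0.2, 56.6) -> [-0.3468  0.1134  0.0221] turn 0.927
```

Emit:
send_rows(steps=[0.06, -0.05, 0.016, 0.003, 0.13, 0.06, -0.1, 0.033, 0.006, 0.26, 0.06, -0.15, 0.049, 0.009, 0.39, 0.06, -0.2, 0.065, 0.012, 0.52, 0.06, -0.25, 0.082, 0.015, 0.65, 0.06, -0.3, 0.098, 0.018, 0.78, 0.06, -0.347, 0.113, 0.022, 0.927, 0.06, -0.347, 0.113, 0.022, 0.927])

```text
time: 2.1
position: [0.6673, -0.0514, 0.1989]
tool_rot: [0.881, 0.472, -0.001, 0.001]
ft_force: [-0.0, 1.2, 0.2]
grip_width: 0.0602
```

```bash
cat > snap.py <<'E'
import sys
from h import *
from rig import cams
def snap(tag,tc=(240,130,340,235),sc=(290,150,400,235),f=5):
    t=cams.camera("top");s=cams.camera("side")
    np.savez("t.npz",**t);np.savez("s.npz",**s)
    crop(t,*tc,f,f"{tag}_t.png");crop(s,*sc,f,f"{tag}_s.png")
    return t,s
if __name__=="__main__":
    snap(sys.argv[1],*( [tuple(map(int,a.split(","))) for a in sys.argv[2:4]]))
E
python3 snap.py a1 250,130,330,200 310,130,400,210; python3 plan.py .666,-.0475,.077,56.6
```

```text
t 2.20 tcp [ 0.6649 -0.0479  0.1991] yaw 56.60 tilt 0.21 q6 0.345 F [ 0.0692 -0.1821  1.2032] w 0.0599
(0.666, -0.0475, 0.077, 56.6) -> [0.0013 0.0011 0.1221] turn -0.000
```

View pics/a1_s.png

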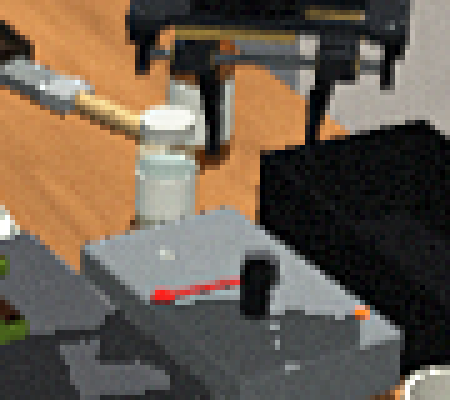

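The side crop shows the fingers open above the knob, which is at side pixel (361,187). I'll go down now.

Emit:
send_rows(steps=[0.06, 0.001, 0.001, 0.03, 0, 0.06, 0.001, 0.001, 0.06, 0, 0.06, 0.001, 0.001, 0.09, 0, 0.06, 0.001, 0.001, 0.11, 0, 0.06, 0.001, 0.001, 0.12, 0, 0.06, 0.001, 0.001, 0.12, 0])

```text
time: 2.95
position: [0.6655, -0.0472, 0.0789]
tool_rot: [0.88, 0.474, -0.002, -0.001]
ft_force: [-0.6, 0.1, 0.6]
grip_width: 0.0595
```

```bash
python3 snap.py a2 250,130,330,200 310,130,400,210; python3 plan.py .666,-.0475,.077,56.6
```

```text
t 3.05 tcp [ 0.6666 -0.0477  0.0801] yaw 56.61 tilt 0.12 q6 0.346 F [-0.7504  0.0872  0.9055] w 0.0599
(0.666, -0.0475, 0.077, 56.6) -> [-0.0001 -0.0006  0.0031] turn 0.000
```

View pics/a2_s.png

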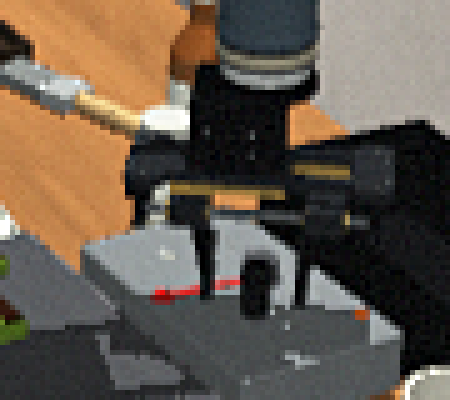

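View pics/a2_t.png

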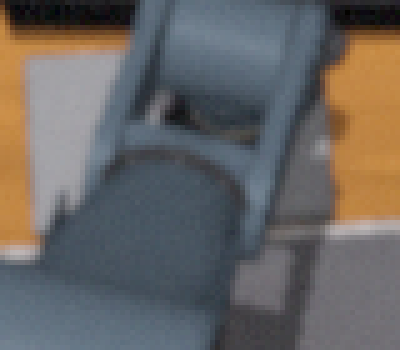

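Emit:
send_rows(steps=[0.03, 0, 0, 0.002, 0, 0.015, 0, 0, 0.002, 0, 0.01, 0, 0, 0.002, 0, 0.01, 0, 0, 0.002, 0, 0.01, 0, 0, 0.002, 0], force=10)

```text
time: 3.68
position: [0.6668, -0.048, 0.0782]
tool_rot: [0.88, 0.474, -0.001, 0.0]
ft_force: [0.2, -0.6, -0.8]
grip_width: 0.0217
```

```bash
python3 plan.py; python3 - <<'E'
from lever import *
import lever
lever.YAW=np.radians(4.65)
print(axis())
E
```

```text
t 3.67 tcp [ 0.6668 -0.048   0.0782] yaw 56.60 tilt 0.11 q6 0.346 F [ 0.2394 -0.6261 -0.829 ] w 0.0217
[0.702  0.0066]
```

Emit:
send_rows(steps=[0.01, 0.0005, -0.0084, 0.001, 0.13, 0.01, 0.0022, -0.0167, 0.001, 0.26, 0.01, 0.0049, -0.0247, 0.001, 0.39, 0.01, 0.0086, -0.0323, 0.001, 0.52, 0.01, 0.0133, -0.0393, 0.001, 0.65, 0.01, 0.0188, -0.0457, 0.001, 0.78, 0.01, 0.0251, -0.0513, 0.001, 0.91, 0.01, 0.0322, -0.0561, 0.001, 1.04])

```text
time: 4.68
position: [0.6377, 0.0091, 0.0781]
tool_rot: [1.0, -0.028, -0.001, 0.001]
ft_force: [-0.8, -2.2, 3.7]
grip_width: 0.0219
```

```bash
python3 plan.py .637,.0101,.077,-2.75
```

```text
t 4.67 tcp [0.6377 0.0091 0.0781] yaw -3.21 tilt 0.18 q6 1.470 F [-0.803  -2.2047  3.7076] w 0.0219
(0.637, 0.0101, 0.077, -2.75) -> [-0.0007 -0.0009  0.0011] turn -0.008
```

Emit:
send_rows(steps=[0.01, -0.0005, -0.001, 0, 0, 0.01, -0.0005, -0.001, 0, 0])

```text
time: 4.92
position: [0.6376, 0.0102, 0.0781]
tool_rot: [1.0, -0.027, -0.0, 0.001]
ft_force: [0.6, 0.4, 0.1]
grip_width: 0.0218
```

```bash
python3 plan.py; python3 snap.py a3 250,130,330,200 310,130,400,210;  python3 plan.py
```

```text
t 4.92 tcp [0.6376 0.0102 0.0781] yaw -3.13 tilt 0.15 q6 1.470 F [0.6014 0.4429 0.0859] w 0.0218
t 5.03 tcp [0.6376 0.0101 0.0781] yaw -3.17 tilt 0.15 q6 1.470 F [1.7238 0.3014 0.777 ] w 0.0219
```

View pics/a3_s.png

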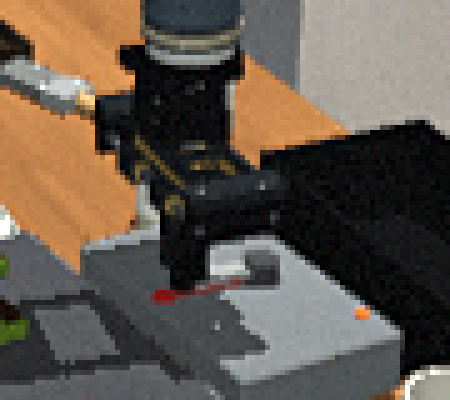

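Emit:
send_rows(steps=[0.05, 0, 0, 0, 0, 0.05, 0, 0, 0, 0, 0.05, 0, 0, 0, 0, 0.05, 0, 0, -0.03, 0, 0.05, 0, 0, -0.07, 0, 0.05, 0, 0, -0.12, 0, 0.05, -0.04, 0, -0.12, 0, 0.05, -0.09, 0, -0.12, 0])

```text
time: 6.02
position: [0.5479, 0.0152, 0.199]
tool_rot: [1.0, -0.028, 0.001, 0.002]
ft_force: [-0.0, 0.3, -0.1]
grip_width: 0.0499
```

```bash
python3 plan.py .45,.12,.19,20 .4,.2,.19,20
```

```text
t 6.03 tcp [0.5479 0.0152 0.199 ] yaw -3.15 tilt 0.23 q6 1.453 F [-0.0238  0.2873 -0.0929] w 0.0499
(0.45, 0.12, 0.19, 20.0) -> [-0.1035 -0.0993  0.0084] turn -0.404
(0.4, 0.2, 0.19, 20.0) -> [-0.1579 -0.1764  0.0081] turn -0.404
```

Emit:
send_rows(steps=[0.06, -0.04, -0.045, 0, -0.13, 0.06, -0.08, -0.09, 0.002, -0.26, 0.06, -0.12, -0.135, 0.004, -0.4, 0.06, -0.158, -0.176, 0.008, -0.4, 0.06, -0.158, -0.176, 0.008, -0.4])

```text
time: 6.65
position: [0.3958, 0.2016, 0.1898]
tool_rot: [0.985, 0.174, -0.001, 0.002]
ft_force: [0.5, -0.1, -0.2]
grip_width: 0.0598
```

```bash
python3 plan.py;python3 snap.py a4 250,130,330,200 310,130,400,210;  python3 plan.py
```

```text
t 6.65 tcp [0.3958 0.2016 0.1898] yaw 20.09 tilt 0.20 q6 1.443 F [ 0.4632 -0.1029 -0.2471] w 0.0598
t 6.75 tcp [0.4    0.2    0.1903] yaw 19.88 tilt 0.28 q6 1.443 F [ 0.135   0.5152 -0.0797] w 0.0600
```

View pics/a4_s.png

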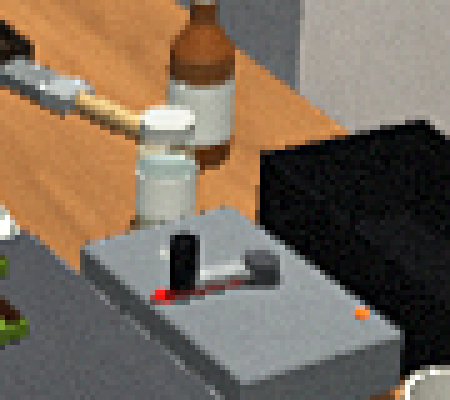

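View pics/a4_t.png

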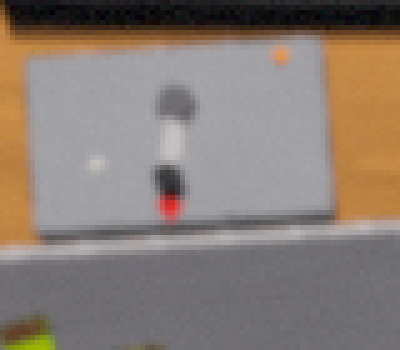

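```bash
cat > chk.py <<'E'
from lever import *
import lever
lever.YAW=np.radians(4.65)
def run(t,p=True):
    C=t["color"].astype(float)
    def line(w,z,r0,r1,c0=276,c1=293):
        R=[]
        for v in range(r0,r1):
            x=w[v,c0:c1]
            if x.sum()>0: R.append((np.sum(x*np.arange(c0,c1))/x.sum(),v,x.sum()))
        R=np.array(R);W=cast(t,R[:,:2],z);p=np.polyfit(W[:,0],W[:,1],1)
        return R,W,p
    V=C.mean(2)
    wh=np.clip(V-168,0,None)
    R,W,p=line(wh,.074,154,163);print("arm",R.round(2).tolist());print("arm q by slope",1+np.arctan(p[0])-lever.YAW,"y at axis",np.polyval(p,.702),"y at .637",np.polyval(p,.637))
    dk=np.clip(110-V,0,None)*(C[...,0]-C[...,1]<40)
    m=np.zeros_like(V);m[161:172,276:293]=1;dk*=m
    v,u=np.indices(V.shape);c=[(dk*u).sum()/dk.sum(),(dk*v).sum()/dk.sum()]
    P=cast(t,c,.09)[0];print("knob",c,P,ang(P))
if __name__=="__main__":
    run(dict(np.load("t.npz")))
E
python3 chk.py; python3 - <<'E'
from h import *
t=dict(np.load("t.npz"));C=t["color"].astype(int)
print(C[150:176,279:291].mean(2).astype(int))
E
```

```text
arm [[283.5, 154.0, 7.33], [284.01, 155.0, 59.67], [284.1, 156.0, 87.33], [284.11, 157.0, 97.0], [284.01, 158.0, 103.33], [283.89, 159.0, 101.33], [283.78, 160.0, 99.0], [283.83, 161.0, 69.0]]
arm q by slope 0.9387806379508712 y at axis 0.009690241129314343 y at .637 0.008394070233135386
knob [np.float64(283.43299641343333), np.float64(166.1095533094229)] [0.6353 0.0095 0.09  ] (np.float64(0.8760906624363572), np.float64(0.06677480683705532))
[[163 156 138 119 112 112 111 112 113 121 146 162]
 [162 156 135 116 109 112 112 110 105 113 139 159]
 [166 159 138 119 118 115 111 104 102 117 147 161]
 [168 163 152 141 147 143 128 116 112 133 153 164]
 [164 163 162 164 171 171 165 147 136 148 160 164]
 [163 165 163 172 181 190 185 170 155 160 165 164]
 [165 165 165 176 188 192 191 179 164 163 164 164]
 [165 162 167 178 190 194 192 182 168 164 162 165]
 [166 165 168 180 192 195 193 181 165 162 164 163]
 [164 164 169 182 191 194 192 179 164 163 163 162]
 [164 165 171 182 192 193 189 177 166 163 162 161]
 [164 164 168 176 186 189 184 172 167 165 162 162]
 [164 162 156 155 157 164 166 166 165 163 163 162]
 [161 147 124 106  98 113 133 153 163 164 163 162]
 [158 137  97  68  62  71 100 135 158 163 162 162]
 [158 135  89  60  60  61  74 123 155 162 164 162]
 [159 140 101  67  55  55  63 111 148 159 163 163]
 [160 149 114  71  50  46  58  99 137 158 162 161]
 [162 154 131  83  49  42  56  99 136 157 162 161]
 [160 155 144 109  78  70  92 119 146 158 162 160]
 [160 159 147 120  93  95 116 140 155 160 160 160]
 [161 157 148 126 105 103 124 148 159 161 162 161]
 [160 158 153 139 121 121 137 149 157 160 160 159]
 [159 157 153 148 132 130 138 147 148 149 150 147]
 [142 142 135 128 118 116 118 118 118 118 117 115]
 [111 105  99  92  93  87  86  85  90  88  89  91]]
```

The lever arm lies over the pointer, to within about 0.1 px on the fitted lines (arm at top (284.0,158), knob at (283.4,166)). Next are the biscuits.

```bash
python3 - <<'E'
from meas import *
t=dict(np.load("t.npz"))
for b in biscuits(t,mn=20): print(b["px"],b["n"],b["rect"],b["dir"],b["cenw"])
crop(t,170,150,330,265,5,"a4b.png")
E
python3 plan.py .4965,.1155,.19,19.3
```

```text
[256.5691 203.6423] (np.int64(123), np.int64(20)) ((496.5240783691406, 116.2124252319336), (70.10232543945312, 41.91347885131836), 19.387475967407227) 21.34201279711951 [0.4945 0.1156 0.066 ]
[278.2787 209.4262] (np.int64(122), np.int64(17)) ((474.9222412109375, 29.71979522705078), (67.29694366455078, 41.62376403808594), 8.06497573852539) 8.071735420785053 [0.4719 0.0292 0.066 ]
t 6.75 tcp [0.4    0.2    0.1903] yaw 19.88 tilt 0.28 q6 1.443 F [ 0.135   0.5152 -0.0797] w 0.0600
(0.4965, 0.1155, 0.19, 19.3) -> [0.062  0.1123 0.001 ] turn 0.010
```

View pics/a4b.png

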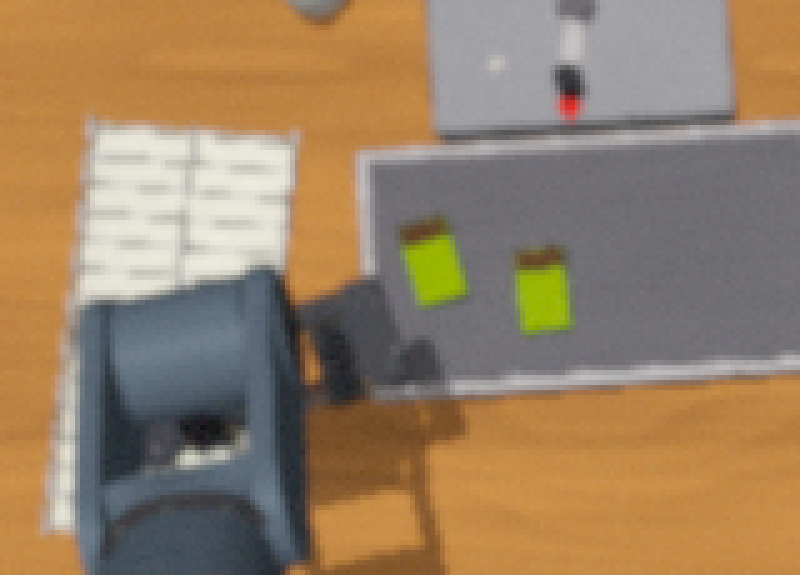

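Emit:
send_rows(steps=[0.065, 0.03, 0.055, 0.001, 0, 0.065, 0.062, 0.112, 0.02, 0, 0.065, 0.062, 0.112, 0.06, 0, 0.065, 0.062, 0.112, 0.09, 0, 0.065, 0.062, 0.112, 0.115, 0, 0.065, 0.062, 0.112, 0.115, 0])

```text
time: 7.5
position: [0.4968, 0.1137, 0.0743]
tool_rot: [0.985, 0.171, -0.0, 0.002]
ft_force: [-0.5, -0.4, -0.7]
grip_width: 0.0653
```

```bash
python3 plan.py .4963,.116,.0535,19.5;python3 snap.py a5 230,150,330,240 260,130,370,210;  python3 plan.py
```

```text
t 7.50 tcp [0.4968 0.1137 0.0743] yaw 19.73 tilt 0.20 q6 1.238 F [-0.4617 -0.3574 -0.7083] w 0.0653
(0.4963, 0.116, 0.0535, 19.5) -> [ 0.0003 -0.0024  0.0208] turn 0.004
t 7.60 tcp [0.4981 0.1144 0.0763] yaw 19.78 tilt 0.33 q6 1.239 F [-0.7498 -0.5752 -0.2585] w 0.0649
```

View pics/a5_s.png

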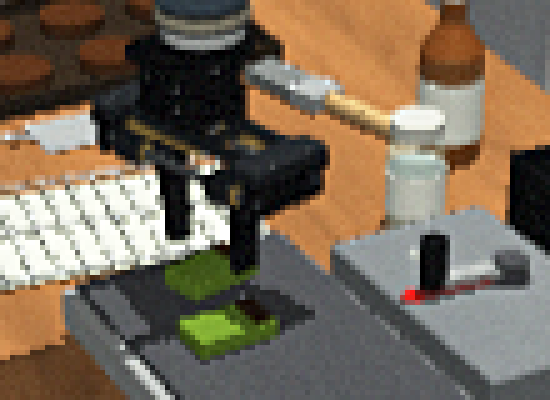

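Emit:
send_rows(steps=[0.065, -0.001, -0.002, 0.01, 0, 0.065, -0.001, -0.002, 0.021, 0, 0.065, -0.001, -0.002, 0.022, 0, 0.035, -0.001, -0.002, 0.022, 0, 0.03, -0.001, -0.002, 0.022, 0, 0.03, -0.001, -0.002, 0.022, 0, 0.03, -0.001, -0.002, 0.022, 0], force=12)

```text
time: 8.48
position: [0.4967, 0.1159, 0.0545]
tool_rot: [0.985, 0.172, 0.002, 0.002]
ft_force: [0.3, -0.1, 1.1]
grip_width: 0.0397
```

```bash
python3 plan.py .5,.12,.15,19.5 .505,.33,.15,-4 .505,.33,.03,-4
```

```text
t 8.47 tcp [0.4967 0.1159 0.0545] yaw 19.78 tilt 0.35 q6 1.242 F [ 0.3273 -0.1169  1.0688] w 0.0397
(0.5, 0.12, 0.15, 19.5) -> [ 0.0049 -0.0023 -0.0955] turn 0.005
(0.505, 0.33, 0.15, -4.0) -> [ 0.0806 -0.1982 -0.0962] turn 0.415
(0.505, 0.33, 0.03, -4.0) -> [ 0.0802 -0.1988  0.0238] turn 0.415
```

Emit:
send_rows(steps=[0.03, 0, 0, -0.03, 0, 0.03, 0, 0, -0.07, 0, 0.03, 0.02, -0.05, -0.07, 0.1, 0.03, 0.04, -0.1, -0.07, 0.2, 0.03, 0.06, -0.15, -0.07, 0.3, 0.03, 0.08, -0.198, -0.07, 0.415, 0.03, 0.08, -0.198, -0.07, 0.415], force=20)

```text
time: 9.35
position: [0.5045, 0.3331, 0.1238]
tool_rot: [0.999, -0.032, 0.004, 0.001]
ft_force: [0.4, -0.4, -0.4]
grip_width: 0.0397
```

```bash
python3 snap.py a6 170,130,330,260 220,110,350,220;python3 plan.py .505,.33,.04,-4 .505,.33,.0185,-4
```

```text
t 9.45 tcp [0.5038 0.3296 0.1234] yaw -3.86 tilt 0.34 q6 2.039 F [ 1.0619  0.1121 -0.904 ] w 0.0399
(0.505, 0.33, 0.04, -4.0) -> [ 0.0008 -0.0008  0.0834] turn 0.002
(0.505, 0.33, 0.0185, -4.0) -> [ 0.0007 -0.0009  0.1049] turn 0.002
```

View pics/a6_s.png

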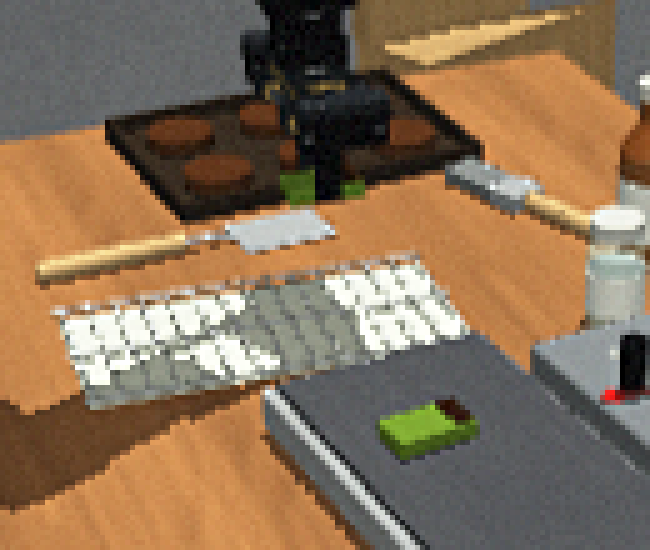

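The biscuit hangs in the fingers over the rack, with its green showing at side crop (320,185). I'll lower it.

Emit:
send_rows(steps=[0.03, 0.001, -0.001, 0.04, 0, 0.03, 0.001, -0.001, 0.075, 0, 0.03, 0.001, -0.001, 0.095, 0, 0.03, 0.001, -0.001, 0.104, 0, 0.03, 0.001, -0.001, 0.104, 0])

```text
time: 10.07
position: [0.5052, 0.329, 0.0192]
tool_rot: [0.999, -0.034, 0.002, 0.002]
ft_force: [-0.3, -0.2, 0.4]
grip_width: 0.0398
```

```bash
python3 plan.py
```

```text
t 10.07 tcp [0.5052 0.329  0.0192] yaw -3.93 tilt 0.32 q6 2.041 F [-0.2973 -0.1982  0.4328] w 0.0398
```

Emit:
send_rows(steps=[0.03, 0, 0, 0.002, 0, 0.03, 0, 0, 0.002, 0])

```text
time: 10.32
position: [0.5058, 0.329, 0.018]
tool_rot: [0.999, -0.034, 0.002, 0.002]
ft_force: [-0.3, -0.9, -1.3]
grip_width: 0.0401
```

Emit:
send_rows(steps=[0.06, 0, 0, 0, 0, 0.06, 0, 0, 0, 0, 0.06, 0, 0, 0, 0, 0.06, 0, 0, -0.03, 0, 0.06, 0, 0, -0.08, 0, 0.06, 0, 0, -0.13, 0])

```text
time: 11.08
position: [0.5048, 0.3294, 0.1489]
tool_rot: [0.999, -0.034, 0.002, 0.002]
ft_force: [0.6, -0.4, -0.9]
grip_width: 0.0598
```

```bash
python3 snap.py a7 170,130,330,260 220,110,350,220;python3 plan.py .4735,.0295,.15,8; python3 - <<'E'
from meas import *
t=dict(np.load("t.npz"))
for b in biscuits(t,mn=20): print(b["px"],b["n"],b["rect"],b["dir"],b["cenw"])
E
```

```text
t 11.18 tcp [0.509  0.3314 0.154 ] yaw -3.92 tilt 0.92 q6 2.039 F [1.2154 0.7201 0.3918] w 0.0601
(0.4735, 0.0295, 0.15, 8.0) -> [-0.0148  0.3036  0.0032] turn -0.208
[278.2787 209.4262] (np.int64(122), np.int64(17)) ((474.9222412109375, 29.71979522705078), (67.29694366455078, 41.62376403808594), 8.06497573852539) 8.071735420785053 [0.4719 0.0292 0.066 ]
```

View pics/a7_s.png

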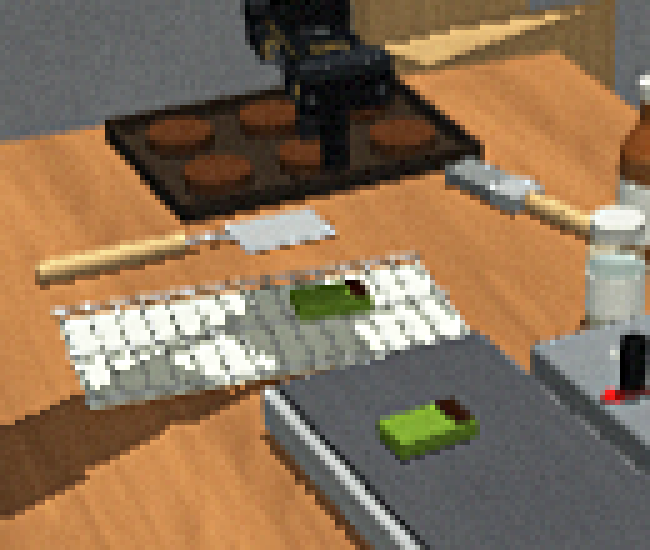

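Biscuit 1 lies flat on the rack at side crop (330,300). Biscuit 2 is still on the plate at top pixel (278,209).

Emit:
send_rows(steps=[0.065, -0.002, 0.05, 0, -0.05, 0.065, -0.005, 0.1, 0, -0.1, 0.065, -0.007, 0.15, 0, -0.15, 0.065, -0.01, 0.2, 0, -0.2, 0.065, -0.012, 0.25, 0.005, -0.21, 0.065, -0.015, 0.302, 0.01, -0.21, 0.065, -0.015, 0.302, 0.04, -0.21, 0.065, -0.015, 0.302, 0.065, -0.21])

```text
time: 12.18
position: [0.4741, 0.0302, 0.0872]
tool_rot: [0.998, 0.07, 0.008, 0.0]
ft_force: [0.4, 0.1, -1.0]
grip_width: 0.065
```

```bash
python3 snap.py a8 230,150,330,240 260,130,370,230;python3 plan.py .4742,.0297,.0535,8
```

```text
t 12.28 tcp [0.4722 0.0311 0.0859] yaw 8.06 tilt 0.57 q6 1.252 F [-0.3351  0.0389 -0.4615] w 0.0649
(0.4742, 0.0297, 0.0535, 8.0) -> [0.0014 0.0017 0.0324] turn 0.001
```

View pics/a8_s.png

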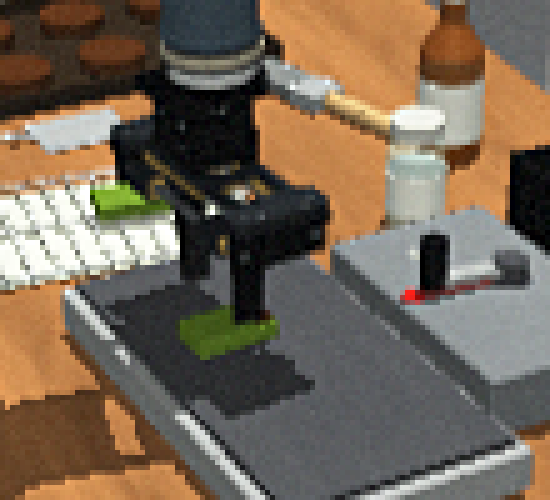

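Emit:
send_rows(steps=[0.065, 0.001, 0.002, 0.015, 0, 0.065, 0.001, 0.002, 0.028, 0, 0.065, 0.001, 0.002, 0.032, 0, 0.065, 0.001, 0.002, 0.032, 0, 0.035, 0.001, 0.002, 0.032, 0, 0.03, 0.001, 0.002, 0.032, 0, 0.03, 0.001, 0.002, 0.032, 0, 0.03, 0.001, 0.002, 0.032, 0], force=15)

```text
time: 13.28
position: [0.4739, 0.0294, 0.0542]
tool_rot: [0.998, 0.07, 0.005, -0.0]
ft_force: [0.1, 0.6, 2.5]
grip_width: 0.0397
```

```bash
python3 plan.py .395,.335,.12,-4 .395,.335,.018,-4
```

```text
t 13.28 tcp [0.4739 0.0294 0.0542] yaw 8.06 tilt 0.60 q6 1.248 F [0.0946 0.5968 2.5185] w 0.0397
(0.395, 0.335, 0.12, -4.0) -> [-0.0346 -0.3137 -0.0661] turn 0.211
(0.395, 0.335, 0.018, -4.0) -> [-0.0357 -0.3137  0.0359] turn 0.211
```

Emit:
send_rows(steps=[0.03, 0, 0, -0.035, 0, 0.03, 0, 0, -0.07, 0, 0.03, -0.006, -0.055, -0.07, 0.04, 0.03, -0.012, -0.11, -0.07, 0.08, 0.03, -0.018, -0.165, -0.07, 0.12, 0.03, -0.025, -0.22, -0.07, 0.16, 0.03, -0.03, -0.27, -0.07, 0.2, 0.03, -0.035, -0.314, -0.07, 0.21], force=20)

```text
time: 14.28
position: [0.3937, 0.337, 0.1239]
tool_rot: [0.999, -0.034, 0.005, -0.001]
ft_force: [-0.0, -0.7, -0.5]
grip_width: 0.04
```

```bash
python3 plan.py .395,.335,.12,-4 .395,.335,.018,-4
```

```text
t 14.28 tcp [0.3937 0.337  0.1239] yaw -3.95 tilt 0.60 q6 2.137 F [-0.0042 -0.7318 -0.4903] w 0.0400
(0.395, 0.335, 0.12, -4.0) -> [0.0014 0.0019 0.0039] turn 0.001
(0.395, 0.335, 0.018, -4.0) -> [0.0004 0.0021 0.1059] turn 0.001
```

Emit:
send_rows(steps=[0.03, 0, 0.002, 0.03, 0, 0.03, 0, 0.002, 0.065, 0, 0.03, 0, 0.002, 0.09, 0, 0.03, 0, 0.002, 0.102, 0, 0.03, 0, 0.002, 0.1045, 0, 0.03, 0, 0.002, 0.1055, 0, 0.03, 0, 0.002, 0.1055, 0])

```text
time: 15.15
position: [0.3952, 0.3354, 0.0192]
tool_rot: [0.999, -0.034, 0.006, -0.001]
ft_force: [-0.4, 0.2, -0.9]
grip_width: 0.0396
```

```bash
python3 plan.py; python3 snap.py a9 170,130,330,260 220,110,350,220
```

```text
t 15.15 tcp [0.3952 0.3354 0.0192] yaw -3.96 tilt 0.70 q6 2.135 F [-0.3926  0.1518 -0.9326] w 0.0396
```

View pics/a9_s.png

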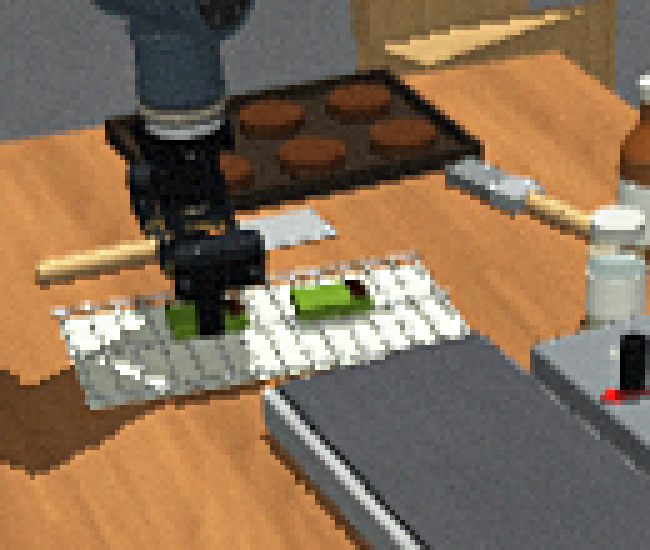

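Biscuit 2 is held just over the rack at side crop (205,318), level and apart from biscuit 1. I'll release it and raise the arm.

Emit:
send_rows(steps=[0.03, 0, 0, 0.0015, 0, 0.06, 0, 0, 0.0015, 0, 0.06, 0, 0, 0.001, 0, 0.06, 0, 0, 0.001, 0, 0.06, 0, 0, -0.03, 0, 0.06, 0, 0, -0.08, 0, 0.06, 0, 0, -0.13, 0, 0.06, 0, 0, -0.15, 0])

```text
time: 16.25
position: [0.3945, 0.3358, 0.1721]
tool_rot: [0.999, -0.034, 0.008, -0.003]
ft_force: [-0.5, -0.7, -0.9]
grip_width: 0.0598
```

```bash
python3 plan.py .45,-.05,.2,10
```

```text
t 16.25 tcp [0.3945 0.3358 0.1721] yaw -3.95 tilt 0.98 q6 2.134 F [-0.5381 -0.7074 -0.857 ] w 0.0598
(0.45, -0.05, 0.2, 10.0) -> [ 0.0823  0.3809 -0.0289] turn -0.243
```

Emit:
send_rows(steps=[0.06, 0.01, 0.05, -0.01, -0.05, 0.06, 0.02, 0.1, -0.02, -0.1, 0.06, 0.03, 0.15, -0.028, -0.15, 0.06, 0.04, 0.2, -0.028, -0.2, 0.06, 0.055, 0.25, -0.028, -0.24, 0.06, 0.065, 0.3, -0.028, -0.24, 0.06, 0.075, 0.35, -0.028, -0.24, 0.06, 0.082, 0.38, -0.028, -0.24])

```text
time: 17.25
position: [0.45, -0.0514, 0.1992]
tool_rot: [0.996, 0.084, 0.009, -0.001]
ft_force: [0.1, 1.4, 0.6]
grip_width: 0.0601
```

```bash
python3 plan.py; python3 snap.py b1 170,130,410,260 220,120,440,300; python3 plan.py;python3 - <<'E'
from meas import *
t=dict(np.load("t.npz"));s=dict(np.load("s.npz"))
for z in (.028,):
  for b in biscuits(t,z=z,mn=20): print(b["px"],b["n"],b["rect"],b["dir"],b["cenw"])
for b in biscuits(s,z=.028,mn=20): print("side",b["px"],b["n"],b["cenw"])
for c in(t,s): print(handle(c))
im=cv2.cvtColor(t["color"],cv2.COLOR_RGB2BGR)[130:260,170:410]
cv2.imwrite("pics/b1_t.png",cv2.resize(im,None,fx=3.3,fy=3.3,interpolation=cv2.INTER_CUBIC))
im=cv2.cvtColor(s["color"],cv2.COLOR_RGB2BGR)[130:300,220:440]
cv2.imwrite("pics/b1_s.png",cv2.resize(im,None,fx=3.5,fy=3.5,interpolation=cv2.INTER_CUBIC))
E
```

```text
t 17.25 tcp [ 0.45   -0.0514  0.1992] yaw 9.68 tilt 1.00 q6 1.025 F [0.1367 1.4457 0.5568] w 0.0601
t 17.35 tcp [ 0.4509 -0.0521  0.1993] yaw 9.56 tilt 1.06 q6 1.028 F [-0.0851  0.9981  0.3792] w 0.0601
[204.4563 201.8058] (np.int64(103), np.int64(12)) ((505.2191467285156, 326.6494445800781), (38.7151985168457, 63.12759780883789), 84.81127166748047) -0.8383062425717646 [0.5031 0.3266 0.028 ]
[201.99 229.08] (np.int64(100), np.int64(13)) ((395.2554626464844, 332.81475830078125), (60.287776947021484, 35.689090728759766), 1.9371299743652344) 0.19348367211409842 [0.3944 0.3327 0.028 ]
side [285.0506 169.8101] (np.int64(79), np.int64(9)) [0.4971 0.307  0.028 ]
side [260.3012 174.012 ] (np.int64(83), np.int64(11)) [0.3886 0.3151 0.028 ]
[(array([371, 201,  13,  28, 211], dtype=int32), array([377.1232, 214.346 ]), ((448.5062561035156, -352.7081604003906), (104.35385131835938, 30.931415557861328), 13.59892749786377))]
[(array([332, 243,  29,  20, 208], dtype=int32), array([345.274 , 253.3413]), ((435.2393798828125, -375.53173828125), (113.83052825927734, 46.68678665161133), 14.359768867492676))]
```

View pics/b1_t.png

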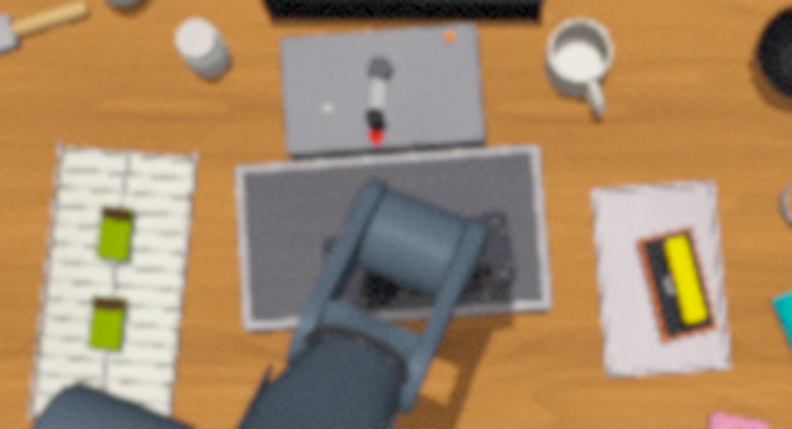

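View pics/b1_s.png

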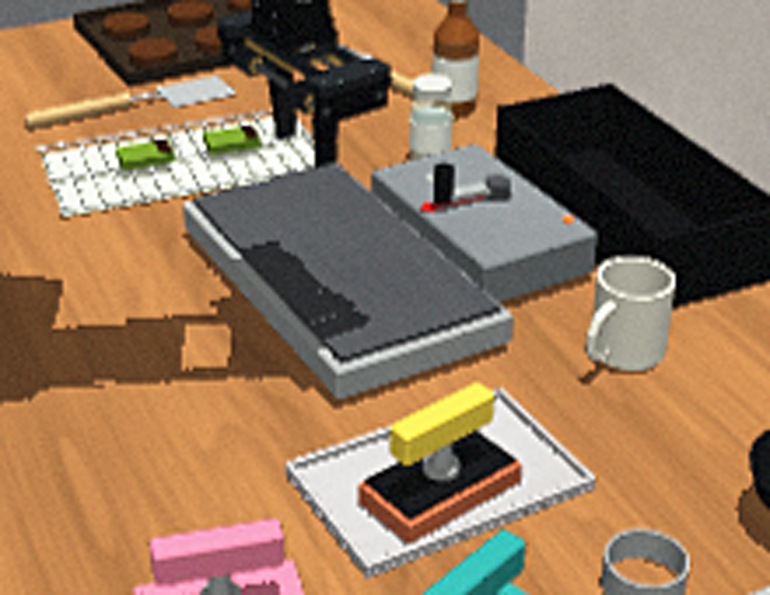

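Both biscuits lie flat on the rack at top (204,202) and (202,229), and the lever is still on the pointer. The block I want is the yellow-handled one in the tray at top (377,214). The look-alikes are pink (391,272) and turquoise (418,232) and (467,232).

```bash
python3 - <<'E'
from meas import *
t=dict(np.load("t.npz"));s=dict(np.load("s.npz"))
H=hsv(t);h,S,V=[H[...,i].astype(int) for i in range(3)]
roi=np.zeros(V.shape,bool);roi[195:235,360:395]=1
m=roi&((S>110)|(V<90))
for b,st,ce in blobs(m,50):
    k=np.argwhere(b)[:,::-1]
    for z in(.01,.032):print(st,ce,cv2.minAreaRect((cast(t,k,z)[:,:2]*1000).astype(np.float32)))
y=handle(t)[0][1];ys=handle(s)[0][1];print("tri handle",tri(t,y,s,ys))
# common-bias check: triangulate tray corner region via plate known
crop(t,350,180,400,250,8,"blk.png")
E
python3 plan.py .449,-.354,.19,13.7 .449,-.354,.0625,13.7
```

```text
[388 195   7  40 201] [391.8458 211.8408] ((456.8146057128906, -422.281005859375), (24.348621368408203, 158.04356384277344), 89.32694244384766)
[388 195   7  40 201] [391.8458 211.8408] ((454.90374755859375, -418.3110046386719), (24.05121421813965, 156.1131591796875), 89.3269271850586)
[364 200  22  33 439] [374.5672 215.877 ] ((450.83709716796875, -355.2804260253906), (122.69772338867188, 62.878822326660156), 13.689815521240234)
[364 200  22  33 439] [374.5672 215.877 ] ((448.9991455078125, -352.1287841796875), (121.19901275634766, 62.110782623291016), 13.689826011657715)
tri handle [ 0.4485 -0.3562  0.069 ]
t 17.35 tcp [ 0.4509 -0.0521  0.1993] yaw 9.56 tilt 1.06 q6 1.028 F [-0.0851  0.9981  0.3792] w 0.0601
(0.449, -0.354, 0.19, 13.7) -> [-0.0522  0.2974  0.0082] turn -0.072
(0.449, -0.354, 0.0625, 13.7) -> [-0.0546  0.2975  0.1357] turn -0.072
```

View pics/blk.png

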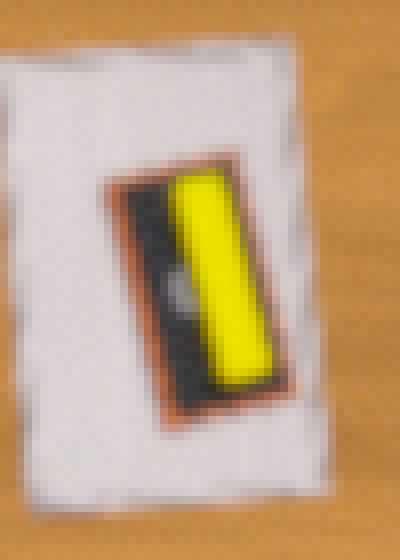

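The crop confirms the yellow bar over a brick-red pad with black backing in the tray, at about (0.449, -0.355) with yaw 13.7°. I'll move over it.

Emit:
send_rows(steps=[0.06, -0.009, 0.05, 0, -0.02, 0.06, -0.018, 0.1, 0.002, -0.04, 0.06, -0.027, 0.15, 0.004, -0.072, 0.06, -0.036, 0.2, 0.006, -0.072, 0.06, -0.045, 0.25, 0.01, -0.072, 0.06, -0.053, 0.298, 0.04, -0.072, 0.06, -0.053, 0.298, 0.07, -0.072, 0.06, -0.053, 0.298, 0.07, -0.072])

```text
time: 18.35
position: [0.448, -0.352, 0.1258]
tool_rot: [0.993, 0.119, 0.007, -0.004]
ft_force: [-0.7, 0.6, 0.1]
grip_width: 0.06
```

```bash
python3 plan.py;python3 snap.py b2 340,180,410,250 290,200,400,300; python3 plan.py .449,-.3545,.0625,13.7
```

```text
t 18.35 tcp [ 0.448  -0.352   0.1258] yaw 13.67 tilt 0.95 q6 0.448 F [-0.6834  0.6277  0.1284] w 0.0600
t 18.45 tcp [ 0.4497 -0.3532  0.1285] yaw 13.75 tilt 1.04 q6 0.448 F [-1.0093 -0.0619 -0.8709] w 0.0603
(0.449, -0.3545, 0.0625, 13.7) -> [-0.0021  0.0011  0.0659] turn 0.001
```

View pics/b2_s.png

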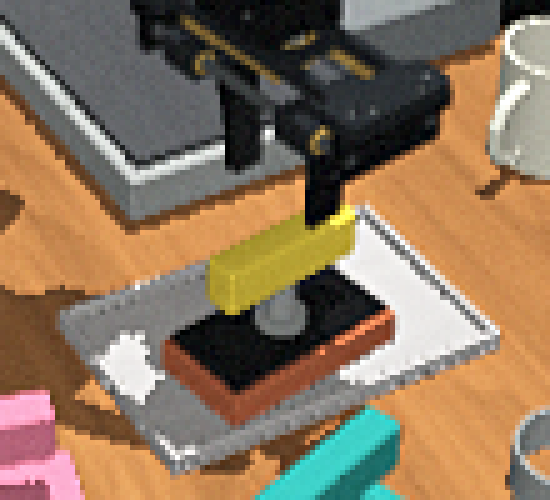

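```bash
python3 - <<'E'
from h import *
s=dict(np.load("s.npz"))
print(proj(s,[[.449,-.3545,.081],[.442,-.325,.1285],[.456,-.384,.1285],[.449,-.3545,.097]]))
from meas import handle
print(handle(s)[0][:2])
E
```

```text
[[346.427  249.6284]
 [340.1742 231.8439]
 [353.7978 241.6512]
 [346.5745 245.3207]]
(array([332, 241,  29,  22, 315], dtype=int32), array([344.7016, 251.6222]))
```

Emit:
send_rows(steps=[0.06, -0.001, 0.001, 0.025, 0, 0.06, -0.002, 0.001, 0.045, 0, 0.06, -0.002, 0.001, 0.06, 0, 0.06, -0.002, 0.001, 0.066, 0, 0.06, -0.002, 0.001, 0.066, 0])

```text
time: 19.08
position: [0.4494, -0.3543, 0.0627]
tool_rot: [0.993, 0.12, 0.009, -0.001]
ft_force: [0.3, -0.1, -0.4]
grip_width: 0.0599
```

```bash
python3 plan.py;python3 snap.py b3 340,180,410,250 290,200,400,300; python3 plan.py .449,-.3545,.0625,13.7
```

```text
t 19.07 tcp [ 0.4494 -0.3543  0.0627] yaw 13.78 tilt 1.05 q6 0.441 F [ 0.2918 -0.0564 -0.4077] w 0.0599
t 19.18 tcp [ 0.4496 -0.3547  0.0631] yaw 13.76 tilt 1.08 q6 0.441 F [ 0.5593 -0.5439 -0.4722] w 0.0603
(0.449, -0.3545, 0.0625, 13.7) -> [-0.0005 -0.0004  0.0006] turn 0.001
```

View pics/b3_s.png

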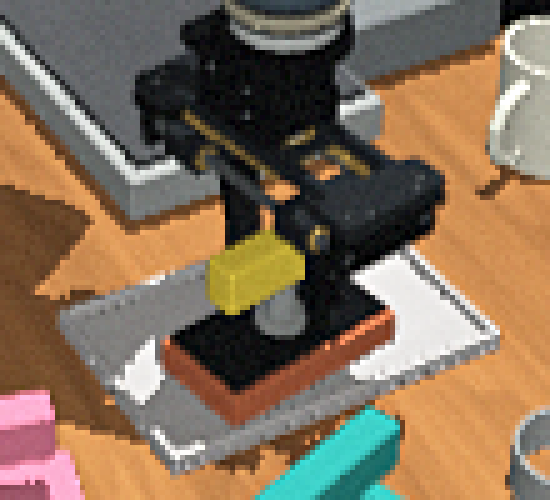

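Emit:
send_rows(steps=[0.03, 0, 0, 0, 0, 0.015, 0, 0, 0, 0, 0.015, 0, 0, 0, 0, 0.015, 0, 0, 0, 0, 0.015, 0, 0, 0, 0], force=40)

```text
time: 19.8
position: [0.4495, -0.3546, 0.0632]
tool_rot: [0.993, 0.12, 0.009, -0.001]
ft_force: [0.6, 0.1, -0.4]
grip_width: 0.0236
```

```bash
python3 plan.py .449,-.3545,.2,4.65 .4914,.1299,.2,4.65 ; python3 - <<'E'
from rig import robot;print(robot.get_obs()["moment"])
E
```

```text
t 19.80 tcp [ 0.4495 -0.3546  0.0632] yaw 13.76 tilt 1.08 q6 0.441 F [ 0.5794  0.0889 -0.3617] w 0.0236
(0.449, -0.3545, 0.2, 4.65) -> [ 0.0021 -0.0001 -0.1368] turn 0.159
(0.4914, 0.1299, 0.2, 4.65) -> [ 0.1585 -0.4605 -0.1343] turn 0.159
[-0.05187565  0.22812763 -0.01589245]
```

Emit:
send_rows(steps=[0.015, 0, 0, -0.02, 0, 0.015, 0, 0, -0.05, 0, 0.015, 0, 0, -0.09, 0, 0.015, 0.001, 0, -0.12, 0.05, 0.015, 0.01, -0.03, -0.12, 0.1, 0.015, 0.027, -0.08, -0.12, 0.16, 0.015, 0.044, -0.13, -0.12, 0.16, 0.015, 0.044, -0.13, -0.12, 0.16])

```text
time: 20.8
position: [0.457, -0.2132, 0.1828]
tool_rot: [0.999, 0.042, 0.007, -0.004]
ft_force: [0.4, -0.6, -3.6]
grip_width: 0.0235
```

```bash
python3 plan.py;python3 snap.py b4 340,180,410,250 270,150,400,280; python3 plan.py .4914,.1299,.19,4.65 .4914,.1299,.115,4.65
```

```text
t 20.80 tcp [ 0.457  -0.2132  0.1828] yaw 4.84 tilt 0.92 q6 0.807 F [ 0.4181 -0.6055 -3.6071] w 0.0235
t 20.90 tcp [ 0.459  -0.2178  0.1835] yaw 4.68 tilt 1.05 q6 0.807 F [-0.0663 -1.1993 -3.151 ] w 0.0237
(0.4914, 0.1299, 0.19, 4.65) -> [ 0.0608 -0.3439 -0.0047] turn 0.001
(0.4914, 0.1299, 0.115, 4.65) -> [ 0.0594 -0.3438  0.0703] turn 0.001
```

View pics/b4_s.png

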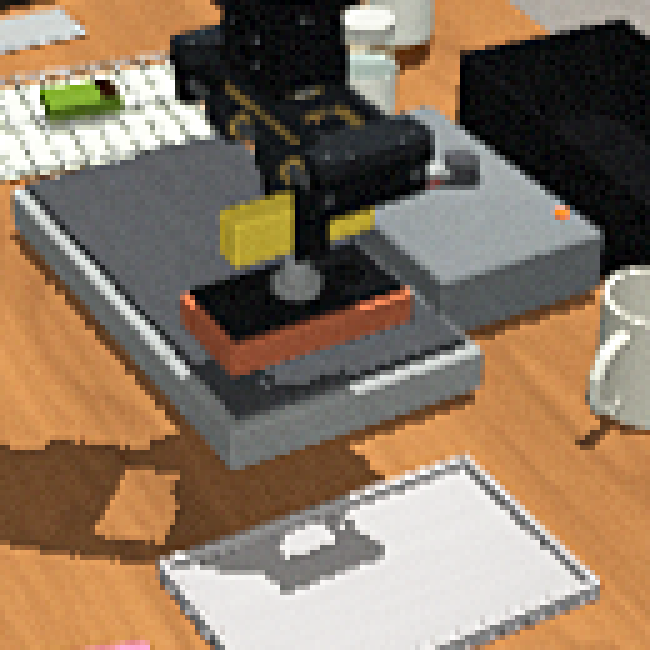

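The block hangs level below the gripper at side crop (300,290). Now I'll carry it to the plate's left end.

Emit:
send_rows(steps=[0.015, 0.008, -0.045, 0, 0, 0.015, 0.016, -0.09, 0, 0, 0.015, 0.024, -0.135, 0, 0, 0.015, 0.032, -0.185, 0, 0, 0.015, 0.042, -0.235, 0, 0, 0.015, 0.051, -0.29, 0, 0, 0.015, 0.06, -0.344, 0.005, 0, 0.015, 0.06, -0.344, 0.03, 0])

```text
time: 21.9
position: [0.4943, 0.1327, 0.1562]
tool_rot: [0.999, 0.043, 0.012, -0.002]
ft_force: [0.5, -1.2, -4.7]
grip_width: 0.0235
```

Emit:
send_rows(steps=[0.015, 0, 0, 0, 0, 0.015, 0, 0, 0, 0])

```text
time: 22.15
position: [0.4956, 0.1318, 0.1566]
tool_rot: [0.999, 0.042, 0.013, -0.002]
ft_force: [0.2, -0.5, -3.2]
grip_width: 0.0238
```

```bash
python3 snap.py b5 220,150,340,240 250,110,400,250; python3 plan.py .4914,.1299,.113,4.65 .4914,.1299,.1082,4.65
```

```text
t 22.25 tcp [0.4954 0.1317 0.157 ] yaw 4.80 tilt 1.53 q6 1.524 F [ 0.0173  0.1932 -3.83  ] w 0.0237
(0.4914, 0.1299, 0.113, 4.65) -> [-0.0053  0.0015  0.0438] turn 0.003
(0.4914, 0.1299, 0.1082, 4.65) -> [-0.0054  0.0015  0.0486] turn 0.003
```

View pics/b5_s.png

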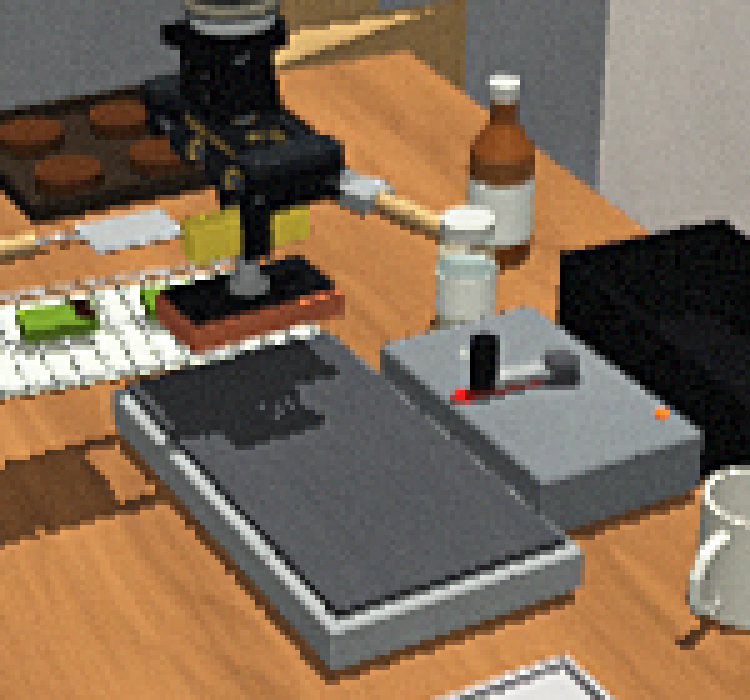

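View pics/b5_t.png

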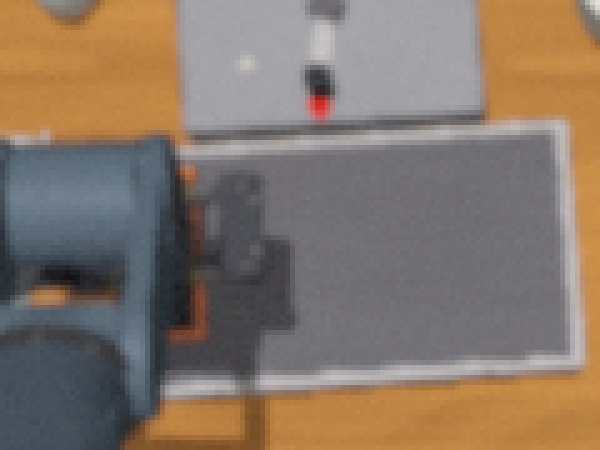

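Emit:
send_rows(steps=[0.015, -0.003, 0.001, 0.015, 0, 0.015, -0.0053, 0.0015, 0.03, 0, 0.015, -0.0053, 0.0015, 0.04, 0, 0.015, -0.0053, 0.0015, 0.045, 0, 0.015, -0.0053, 0.0015, 0.047, 0, 0.015, -0.0053, 0.0015, 0.0485, 0, 0.015, -0.0053, 0.0015, 0.0485, 0])

```text
time: 23.12
position: [0.492, 0.13, 0.1087]
tool_rot: [0.999, 0.042, 0.014, -0.002]
ft_force: [0.7, -0.3, -2.3]
grip_width: 0.0238
```

```bash
python3 snap.py b6 220,150,340,240 250,110,400,250; python3 plan.py .4914,.1299,.1082,4.65 .4914,.1299,.0982,4.65
```

```text
t 23.23 tcp [0.492  0.13   0.1087] yaw 4.82 tilt 1.60 q6 1.519 F [-0.3305  0.3465 -3.0668] w 0.0238
(0.4914, 0.1299, 0.1082, 4.65) -> [-0.0006  0.0001  0.0005] turn 0.003
(0.4914, 0.1299, 0.0982, 4.65) -> [-0.0009  0.0001  0.0105] turn 0.003
```

View pics/b6_s.png

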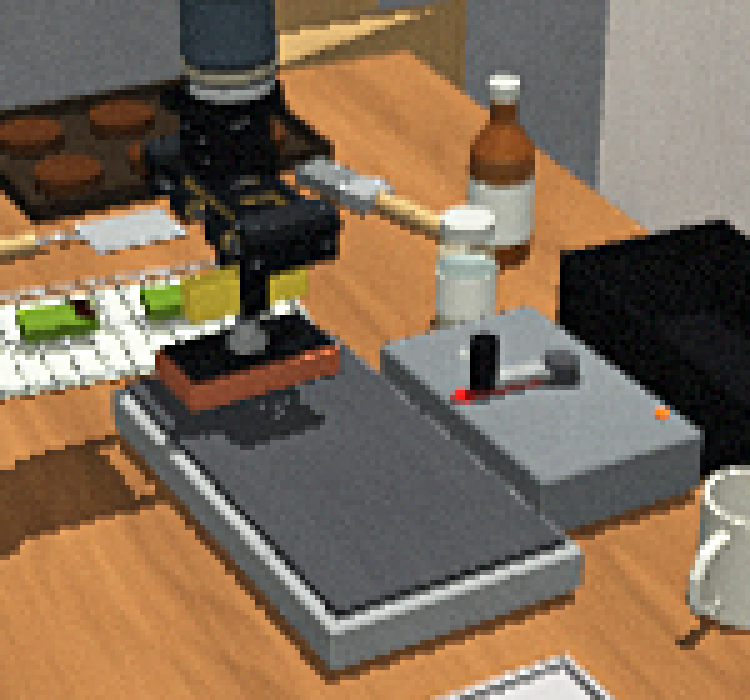

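Emit:
send_rows(steps=[0.015, 0, 0, 0.0015, 0, 0.015, 0, 0, 0.003, 0, 0.015, -0.0005, 0, 0.0045, 0, 0.015, -0.0005, 0, 0.006, 0, 0.015, -0.0005, 0, 0.006, 0], force=45)

```text
time: 23.85
position: [0.4924, 0.1301, 0.103]
tool_rot: [0.999, 0.042, 0.015, -0.002]
ft_force: [0.8, 0.9, 4.7]
grip_width: 0.0239
```

```bash
python3 snap.py b7 220,150,340,240 250,130,350,220; python3 plan.py .4914,.1299,.0982,4.65
```

```text
t 23.95 tcp [0.4924 0.1301 0.103 ] yaw 4.81 tilt 1.69 q6 1.519 F [1.62   1.7343 5.3679] w 0.0234
(0.4914, 0.1299, 0.0982, 4.65) -> [-0.0011  0.0001  0.0048] turn 0.003
```

View pics/b7_s.png

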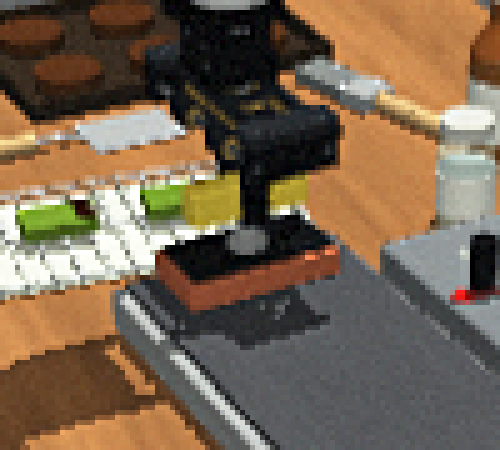

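Emit:
send_rows(steps=[0.015, -0.0005, 0, 0.002, 0, 0.015, -0.0005, 0, 0.0035, 0, 0.015, -0.001, 0, 0.005, 0, 0.015, -0.001, 0, 0.005, 0])

```text
time: 24.45
position: [0.4924, 0.1301, 0.0985]
tool_rot: [0.999, 0.042, 0.016, -0.002]
ft_force: [2.9, 0.1, 7.2]
grip_width: 0.0237
```

```bash
python3 snap.py b8 220,150,340,240 250,130,350,220; python3 plan.py .4914,.1299,.0982,4.65 .4942,.095,.0982,4.65 .5137,-.1491,.0982,4.65
```

```text
t 24.55 tcp [0.4925 0.1301 0.0985] yaw 4.81 tilt 1.81 q6 1.519 F [2.4159 2.2265 8.3187] w 0.0234
(0.4914, 0.1299, 0.0982, 4.65) -> [-0.0011  0.0001  0.0003] turn 0.003
(0.4942, 0.095, 0.0982, 4.65) -> [-0.0012  0.0351  0.0002] turn 0.003
(0.5137, -0.1491, 0.0982, 4.65) -> [-0.0023  0.28   -0.0003] turn 0.003
```

View pics/b8_s.png

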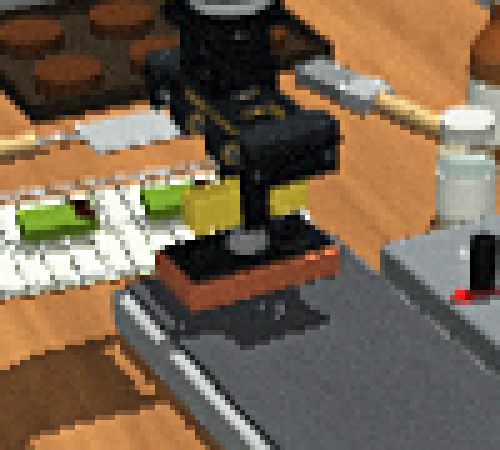

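Fz is about 8 N and the TCP has come 10 mm below the point of contact, so the handle is half pressed. The pad's left edge sits at the plate's left end. I'll start the slow pass.

Emit:
send_rows(steps=[0.015, 0, 0.004, 0.0002, 0, 0.015, 0, 0.0084, 0.0002, 0, 0.015, 0, 0.0128, 0.0002, 0, 0.015, 0, 0.0172, 0.0002, 0, 0.015, 0, 0.0216, 0.0002, 0, 0.015, 0, 0.026, 0.0002, 0, 0.015, 0, 0.0304, 0.0002, 0, 0.015, 0, 0.0348, 0.0002, 0])

```text
time: 25.55
position: [0.495, 0.0965, 0.0986]
tool_rot: [0.999, 0.041, 0.016, -0.003]
ft_force: [0.5, 4.7, 6.7]
grip_width: 0.0242
```

```bash
python3 plan.py  .5137,-.1491,.0982,4.65
```

```text
t 25.55 tcp [0.495  0.0965 0.0986] yaw 4.69 tilt 1.81 q6 1.445 F [0.5138 4.7118 6.7002] w 0.0242
(0.5137, -0.1491, 0.0982, 4.65) -> [-0.0015  0.2463 -0.0007] turn 0.001
```

Emit:
send_rows(steps=[0.015, 0, 0.0054, 0.0002, 0, 0.015, 0, 0.0098, 0.0002, 0, 0.015, 0, 0.0142, 0.0002, 0, 0.015, 0, 0.0186, 0.0002, 0, 0.015, 0, 0.023, 0.0002, 0, 0.015, 0, 0.0274, 0.0001, 0, 0.015, 0, 0.0318, 0.0001, 0, 0.015, 0, 0.0362, 0.0001, 0])

```text
time: 26.55
position: [0.4973, 0.0616, 0.0986]
tool_rot: [0.999, 0.04, 0.015, -0.004]
ft_force: [-0.0, 5.4, 7.2]
grip_width: 0.0234
```

```bash
python3 plan.py  .5137,-.1491,.0982,4.65
```

```text
t 26.55 tcp [0.4973 0.0616 0.0986] yaw 4.57 tilt 1.78 q6 1.368 F [-0.0329  5.3598  7.1906] w 0.0234
(0.5137, -0.1491, 0.0982, 4.65) -> [-0.0005  0.2113 -0.0011] turn -0.001
```

Emit:
send_rows(steps=[0.015, 0, 0.0054, 0.0002, 0, 0.015, 0, 0.0098, 0.0002, 0, 0.015, 0, 0.0142, 0.0002, 0, 0.015, 0, 0.0186, 0.0002, 0, 0.015, 0, 0.023, 0.0001, 0, 0.015, 0, 0.0274, 0.0001, 0, 0.015, 0, 0.0318, 0.0001, 0, 0.015, 0, 0.0362, 0.0001, 0])

```text
time: 27.55
position: [0.4993, 0.0267, 0.0984]
tool_rot: [0.999, 0.039, 0.014, -0.005]
ft_force: [0.4, 5.0, 7.5]
grip_width: 0.0236
```

```bash
python3 plan.py  .5137,-.1491,.0982,4.65
```

```text
t 27.55 tcp [0.4993 0.0267 0.0984] yaw 4.48 tilt 1.74 q6 1.292 F [0.3766 5.0287 7.4598] w 0.0236
(0.5137, -0.1491, 0.0982, 4.65) -> [ 0.0006  0.1764 -0.0014] turn -0.003
```

Emit:
send_rows(steps=[0.015, 0, 0.0054, 0.0001, -0.003, 0.015, 0, 0.0098, 0.0001, -0.003, 0.015, 0, 0.0142, 0.0001, -0.003, 0.015, 0, 0.0186, 0.0, -0.003, 0.015, 0, 0.023, 0.0, -0.003, 0.015, 0.0001, 0.0274, -0.0001, -0.003, 0.015, 0.0001, 0.0318, -0.0001, -0.003, 0.015, 0.0001, 0.0362, -0.0001, -0.003])

```text
time: 28.55
position: [0.501, -0.0079, 0.0983]
tool_rot: [0.999, 0.04, 0.013, -0.007]
ft_force: [-0.3, 5.3, 6.9]
grip_width: 0.0235
```

```bash
python3 plan.py  .5137,-.1491,.0982,4.65
```

```text
t 28.55 tcp [ 0.501  -0.0079  0.0983] yaw 4.57 tilt 1.69 q6 1.215 F [-0.321   5.3126  6.921 ] w 0.0235
(0.5137, -0.1491, 0.0982, 4.65) -> [ 0.0014  0.1417 -0.0016] turn -0.001
```

Emit:
send_rows(steps=[0.015, 0, 0.0054, 0.0001, 0, 0.015, 0.0001, 0.0098, 0.0001, 0, 0.015, 0.0001, 0.0142, 0.0, 0, 0.015, 0.0002, 0.0186, 0.0, 0, 0.015, 0.0003, 0.023, -0.0001, 0, 0.015, 0.0003, 0.0274, -0.0001, 0, 0.015, 0.0004, 0.0318, -0.0002, 0, 0.015, 0.0005, 0.0362, -0.0002, 0])

```text
time: 29.55
position: [0.5028, -0.0421, 0.0981]
tool_rot: [0.999, 0.039, 0.012, -0.008]
ft_force: [0.4, 6.3, 7.6]
grip_width: 0.0239
```

```bash
python3 plan.py  .5137,-.1491,.0982,4.65; python3 snap.py c1 220,150,340,240 250,130,380,250
```

```text
t 29.55 tcp [ 0.5028 -0.0421  0.0981] yaw 4.49 tilt 1.66 q6 1.144 F [0.3616 6.2789 7.6069] w 0.0239
(0.5137, -0.1491, 0.0982, 4.65) -> [ 0.0025  0.1075 -0.0017] turn -0.003
```

View pics/c1_s.png

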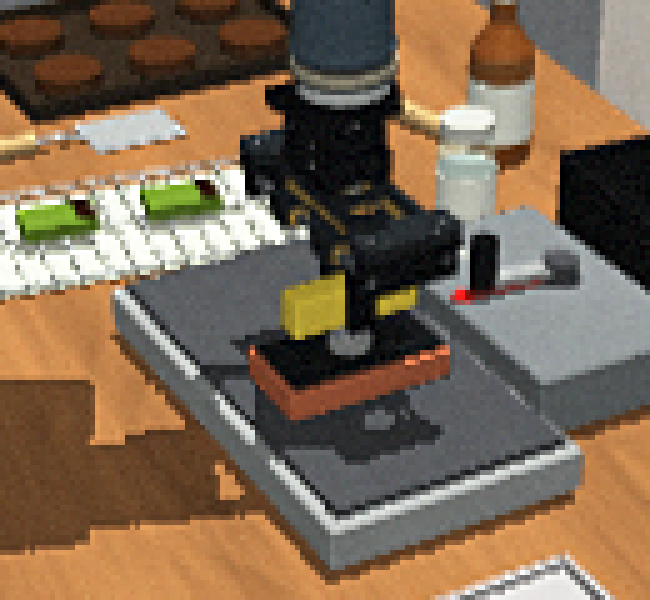

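The pad is flat on the plate in mid-pass, and the lever and biscuits have not moved. I'll continue.

Emit:
send_rows(steps=[0.015, 0.0001, 0.0045, 0.0, 0, 0.015, 0.0002, 0.0089, 0.0, 0, 0.015, 0.0003, 0.0133, 0.0, 0, 0.015, 0.0004, 0.0177, -0.0001, 0, 0.015, 0.0005, 0.0221, -0.0001, 0, 0.015, 0.0006, 0.0265, -0.0002, 0, 0.015, 0.0007, 0.0309, -0.0002, 0, 0.015, 0.0008, 0.0353, -0.0003, 0])

```text
time: 30.65
position: [0.5048, -0.0755, 0.0979]
tool_rot: [0.999, 0.039, 0.01, -0.01]
ft_force: [-0.7, 6.5, 7.5]
grip_width: 0.0236
```

```bash
python3 plan.py  .5137,-.1491,.0982,4.65
```

```text
t 30.65 tcp [ 0.5048 -0.0755  0.0979] yaw 4.42 tilt 1.65 q6 1.079 F [-0.729   6.533   7.4751] w 0.0236
(0.5137, -0.1491, 0.0982, 4.65) -> [ 0.0032  0.074  -0.0017] turn -0.004
```

Emit:
send_rows(steps=[0.015, 0.0002, 0.0054, -0.0001, -0.003, 0.015, 0.0004, 0.0098, -0.0002, -0.003, 0.015, 0.0006, 0.0142, -0.0004, -0.003, 0.015, 0.0008, 0.0186, -0.0005, -0.003, 0.015, 0.001, 0.023, -0.0006, -0.003, 0.015, 0.0012, 0.0274, -0.0007, -0.003, 0.015, 0.0014, 0.0318, -0.0008, -0.003, 0.015, 0.0016, 0.0362, -0.0009, -0.003])

```text
time: 31.65
position: [0.5072, -0.109, 0.0981]
tool_rot: [0.999, 0.04, 0.008, -0.013]
ft_force: [-1.5, 7.8, 8.1]
grip_width: 0.0236
```

```bash
python3 plan.py  .5137,-.1491,.0982,4.65
```

```text
t 31.65 tcp [ 0.5072 -0.109   0.0981] yaw 4.53 tilt 1.74 q6 1.014 F [-1.4666  7.7902  8.0913] w 0.0236
(0.5137, -0.1491, 0.0982, 4.65) -> [ 0.0033  0.0405 -0.001 ] turn -0.002
```

Emit:
send_rows(steps=[0.015, 0.0002, 0.0054, -0.0002, 0, 0.015, 0.0004, 0.0098, -0.0003, 0, 0.015, 0.0006, 0.0142, -0.0004, 0, 0.015, 0.0008, 0.0186, -0.0006, 0, 0.015, 0.001, 0.023, -0.0007, 0, 0.015, 0.0012, 0.0274, -0.0008, 0, 0.015, 0.0014, 0.0318, -0.0009, 0, 0.015, 0.0016, 0.0362, -0.001, 0])

```text
time: 32.65
position: [0.5099, -0.1423, 0.0982]
tool_rot: [0.999, 0.039, 0.007, -0.015]
ft_force: [-0.5, 6.4, 8.3]
grip_width: 0.0235
```

```bash
python3 plan.py  .5137,-.1505,.0982,4.65;  python3 snap.py c2 220,150,400,240 270,150,400,270;python3 plan.py  .5137,-.1505,.0982,4.65
```

```text
t 32.65 tcp [ 0.5099 -0.1423  0.0982] yaw 4.48 tilt 1.90 q6 0.956 F [-0.5479  6.4367  8.2811] w 0.0235
(0.5137, -0.1505, 0.0982, 4.65) -> [ 0.0031  0.0085 -0.0002] turn -0.003
t 32.75 tcp [ 0.5101 -0.1429  0.0982] yaw 4.48 tilt 1.86 q6 0.956 F [-0.982   4.9032  7.7636] w 0.0237
(0.5137, -0.1505, 0.0982, 4.65) -> [ 0.003   0.0079 -0.0002] turn -0.003
```

View pics/c2_s.png

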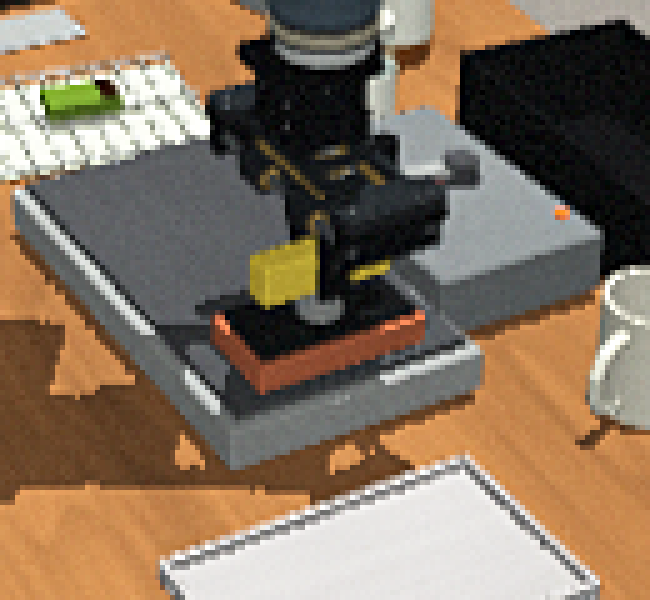

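```bash
python3 -c "
from h import *
t=dict(np.load('t.npz'));crop(t,290,160,370,240,7,'c2_t2.png')"
```

```text
(no output)
```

View pics/c2_t2.png

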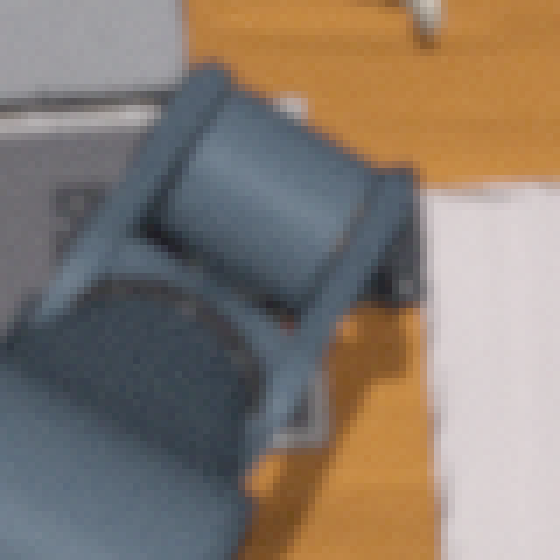

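Emit:
send_rows(steps=[0.015, 0.0003, 0.004, 0, 0, 0.015, 0.0006, 0.0084, 0, 0, 0.015, 0.0006, 0.0095, 0, 0, 0.015, 0.0006, 0.0095, 0, 0])

```text
time: 33.25
position: [0.5102, -0.15, 0.0981]
tool_rot: [0.999, 0.039, 0.006, -0.017]
ft_force: [-0.8, 5.7, 8.7]
grip_width: 0.0236
```

```bash
python3 snap.py c3 220,150,400,240 270,150,400,270;python3 plan.py  .5137,-.1505,.0982,4.65 .5137,-.1505,.17,4.65
```

```text
t 33.35 tcp [ 0.5101 -0.15    0.0981] yaw 4.44 tilt 2.03 q6 0.942 F [-1.0457  4.9513  8.5156] w 0.0238
(0.5137, -0.1505, 0.0982, 4.65) -> [ 0.0035  0.0008 -0.0001] turn -0.004
(0.5137, -0.1505, 0.17, 4.65) -> [ 0.0044 -0.0016 -0.0718] turn -0.004
```

View pics/c3_s.png

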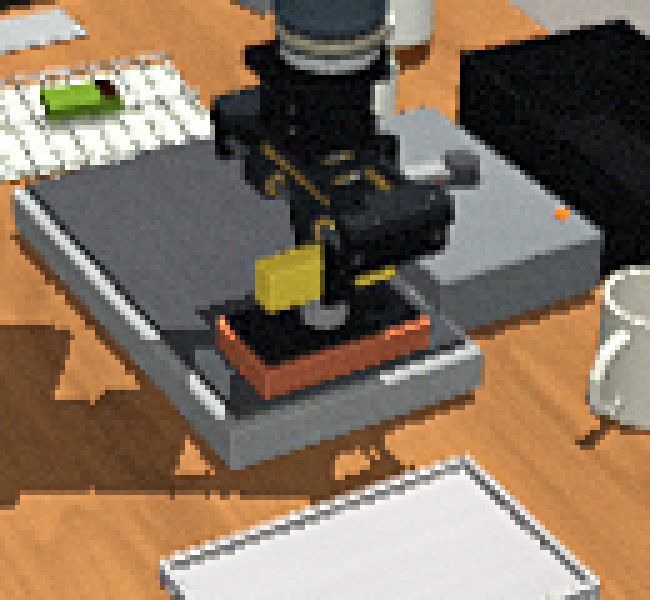

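The pad is at the plate's right end: only the plate's side face shows between the pad and the steel rim at side crop (300,395). I'll lift it and carry it to the tray.

Emit:
send_rows(steps=[0.015, 0, 0, -0.015, 0, 0.015, 0, -0.001, -0.04, 0, 0.015, 0, -0.002, -0.07, 0, 0.015, 0, -0.002, -0.08, 0, 0.015, -0.02, 0.045, -0.08, 0, 0.015, -0.04, 0.09, -0.08, 0, 0.015, -0.06, 0.14, -0.08, 0, 0.015, -0.068, 0.18, -0.08, 0])

```text
time: 34.35
position: [0.4534, -0.3382, 0.1693]
tool_rot: [0.999, 0.038, 0.004, -0.018]
ft_force: [0.5, 0.9, -3.2]
grip_width: 0.0239
```

```bash
python3 snap.py c4 220,150,400,240 280,190,400,300;python3 plan.py  .456,-.339,.17,4.6 .456,-.339,.08,4.6 .456,-.339,.0632,4.6
```

```text
t 34.45 tcp [ 0.4546 -0.3421  0.1696] yaw 4.18 tilt 1.90 q6 0.623 F [ 0.9058  0.1508 -3.529 ] w 0.0236
(0.456, -0.339, 0.17, 4.6) -> [ 0.0017 -0.003  -0.0003] turn -0.007
(0.456, -0.339, 0.08, 4.6) -> [ 0.0005 -0.0003  0.0897] turn -0.007
(0.456, -0.339, 0.0632, 4.6) -> [0.0003 0.0002 0.1065] turn -0.007
```

View pics/c4_s.png

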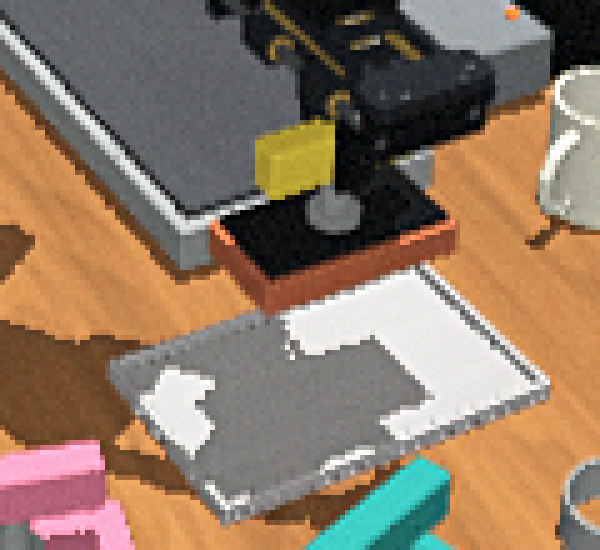

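Emit:
send_rows(steps=[0.015, 0, 0, 0.03, 0, 0.015, 0, 0, 0.06, 0, 0.015, 0, 0, 0.085, 0, 0.015, 0, 0, 0.098, 0, 0.015, 0, 0, 0.103, 0, 0.015, 0, 0, 0.106, 0, 0.015, 0, 0, 0.1065, 0])

```text
time: 35.33
position: [0.4557, -0.3387, 0.0642]
tool_rot: [0.999, 0.037, 0.006, -0.015]
ft_force: [-1.4, 1.1, 2.2]
grip_width: 0.0236
```

```bash
python3 snap.py c5 220,150,400,240 280,190,400,300;python3 plan.py .456,-.339,.0632,4.6
```

```text
t 35.42 tcp [ 0.4557 -0.3387  0.0642] yaw 4.18 tilt 1.89 q6 0.617 F [-1.7035  2.2314  1.5825] w 0.0241
(0.456, -0.339, 0.0632, 4.6) -> [0.0003 0.0004 0.001 ] turn -0.007
```

View pics/c5_s.png

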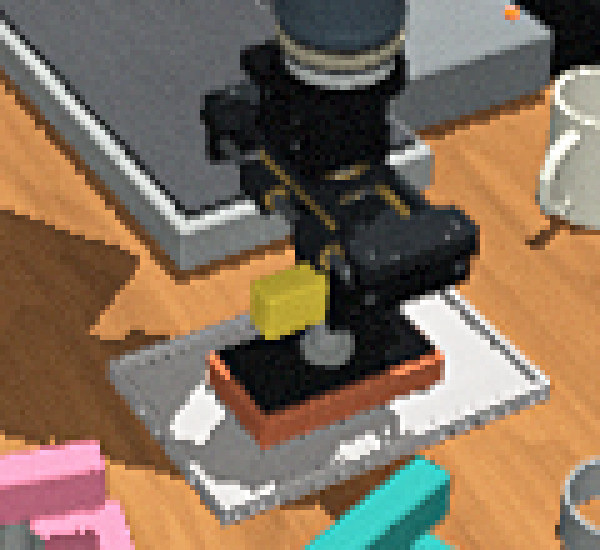

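The block sits inside the tray in contact with the floor (Fz changed from -3.5 to +2 N). I'll release it and rise.

Emit:
send_rows(steps=[0.035, 0, 0, 0, 0, 0.055, 0, 0, 0, 0, 0.06, 0, 0, 0, 0, 0.06, 0, 0, 0, 0, 0.06, 0, 0, -0.03, 0, 0.06, 0, 0, -0.075, 0, 0.06, 0, 0, -0.125, 0, 0.06, 0, 0, -0.135, 0], force=10)

```text
time: 36.42
position: [0.4559, -0.3448, 0.2029]
tool_rot: [0.999, 0.037, 0.008, -0.012]
ft_force: [-0.2, -0.7, -0.4]
grip_width: 0.0601
```

```bash
python3 plan.py .54,-.08,.2,-3 .637,.0101,.2,-3; python3 snap.py c6 330,170,420,260 280,190,400,300
```

```text
t 36.42 tcp [ 0.4559 -0.3448  0.2029] yaw 4.18 tilt 1.71 q6 0.624 F [-0.241  -0.6849 -0.3776] w 0.0601
(0.54, -0.08, 0.2, -3.0) -> [ 0.1031 -0.2578  0.0109] turn 0.125
(0.637, 0.0101, 0.2, -3.0) -> [ 0.2064 -0.3405  0.0147] turn 0.125
```

View pics/c6_s.png

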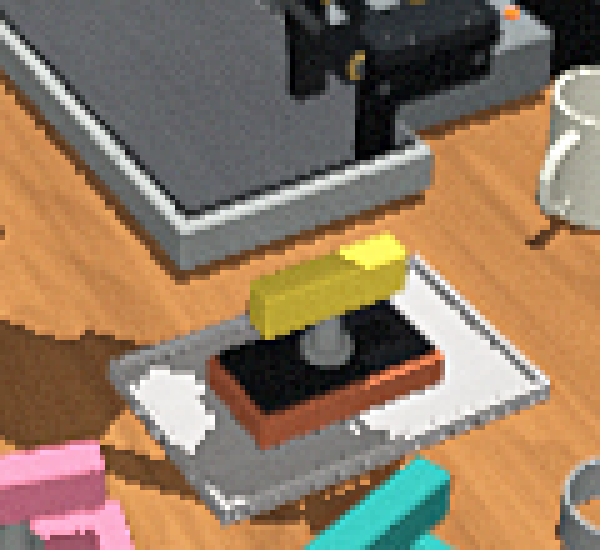

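The block lies flat in the tray at side crop (325,370). Next is the lever.

Emit:
send_rows(steps=[0.06, 0.026, -0.042, 0.002, 0.02, 0.06, 0.052, -0.085, 0.004, 0.04, 0.06, 0.078, -0.128, 0.006, 0.06, 0.06, 0.104, -0.17, 0.008, 0.08, 0.06, 0.13, -0.213, 0.01, 0.1, 0.06, 0.156, -0.256, 0.012, 0.12, 0.06, 0.182, -0.3, 0.014, 0.125, 0.06, 0.206, -0.34, 0.014, 0.125])

```text
time: 37.52
position: [0.6345, 0.0129, 0.1961]
tool_rot: [1.0, -0.026, 0.004, -0.015]
ft_force: [-0.1, -0.2, -0.2]
grip_width: 0.0602
```

Emit:
send_rows(steps=[0.06, 0, 0, 0, 0, 0.06, 0, 0, 0, 0])

```text
time: 37.78
position: [0.6328, 0.013, 0.1938]
tool_rot: [1.0, -0.025, 0.001, -0.015]
ft_force: [-0.3, -0.7, -0.3]
grip_width: 0.06
```

```bash
python3 plan.py .637,.0101,.13,-3 .637,.0101,.079,-3; python3 snap.py c7 250,130,330,200 310,130,400,210
```

```text
t 37.77 tcp [0.6328 0.013  0.1938] yaw -2.91 tilt 1.72 q6 1.437 F [-0.3426 -0.7168 -0.2601] w 0.0600
(0.637, 0.0101, 0.13, -3.0) -> [0.0042 0.0046 0.0637] turn 0.002
(0.637, 0.0101, 0.079, -3.0) -> [0.0041 0.0061 0.1146] turn 0.002
```

View pics/c7_s.png

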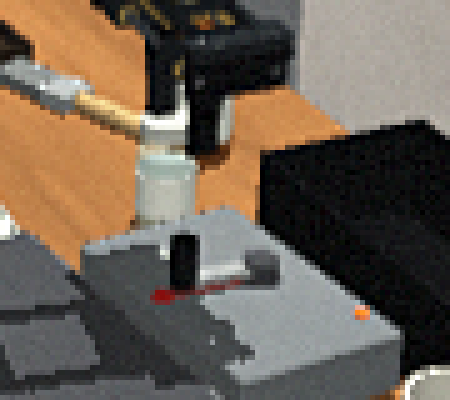

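Emit:
send_rows(steps=[0.06, 0.004, 0.0046, 0.03, 0, 0.06, 0.004, 0.005, 0.06, 0, 0.06, 0.004, 0.0055, 0.09, 0, 0.06, 0.004, 0.006, 0.108, 0, 0.06, 0.004, 0.006, 0.112, 0, 0.06, 0.004, 0.006, 0.112, 0])

```text
time: 38.62
position: [0.6381, 0.0085, 0.0833]
tool_rot: [1.0, -0.027, 0.003, -0.015]
ft_force: [-0.1, 0.8, 0.7]
grip_width: 0.0599
```

```bash
python3 plan.py .637,.0101,.081,-3; python3 snap.py c8 250,130,330,200 310,130,400,210
```

```text
t 38.62 tcp [0.6381 0.0085 0.0833] yaw -3.06 tilt 1.73 q6 1.425 F [-0.1307  0.8016  0.6907] w 0.0599
(0.637, 0.0101, 0.081, -3.0) -> [-0.0012 -0.0015  0.0023] turn -0.001
```

View pics/c8_s.png

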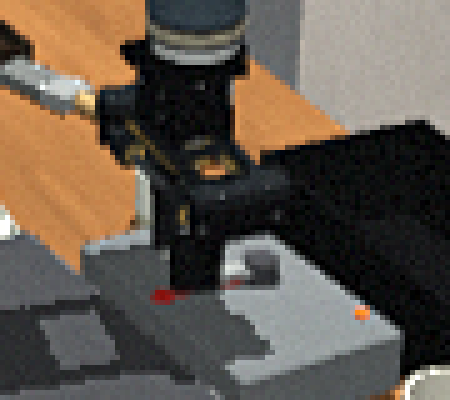

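Close on the knob.

Emit:
send_rows(steps=[0.04, -0.001, -0.0015, 0.001, 0, 0.02, -0.001, -0.0015, 0.001, 0, 0.01, -0.001, -0.0015, 0.001, 0, 0.01, -0.001, -0.0015, 0.001, 0, 0.01, -0.001, -0.0015, 0.001, 0], force=12)

```text
time: 39.35
position: [0.6377, 0.0104, 0.083]
tool_rot: [1.0, -0.026, 0.003, -0.015]
ft_force: [-0.1, -0.1, 0.3]
grip_width: 0.022
```

```bash
python3 plan.py
```

```text
t 39.35 tcp [0.6377 0.0104 0.083 ] yaw -3.03 tilt 1.73 q6 1.427 F [-0.0871 -0.1029  0.3162] w 0.0220
```

Emit:
send_rows(steps=[0.01, 0.0005, -0.0084, 0.0003, 0.13, 0.01, 0.0022, -0.0167, 0.0005, 0.26, 0.01, 0.0049, -0.0247, 0.0007, 0.39, 0.01, 0.0086, -0.0323, 0.001, 0.52, 0.01, 0.0133, -0.0393, 0.0012, 0.65, 0.01, 0.0188, -0.0457, 0.0014, 0.78, 0.01, 0.0221, -0.0488, 0.0015, 0.85, 0.01, 0.0221, -0.0488, 0.0015, 0.85])

```text
time: 40.35
position: [0.6629, 0.0584, 0.083]
tool_rot: [0.9, -0.436, -0.003, -0.015]
ft_force: [2.0, 2.1, -0.1]
grip_width: 0.0223
```

```bash
python3 plan.py; python3 -c "
from lever import *
import lever;lever.YAW=np.radians(4.65)
from rig import robot
print(axis(),ang(np.array(robot.get_obs()['position'])))"
```

```text
t 40.35 tcp [0.6629 0.0584 0.083 ] yaw -51.65 tilt 1.77 q6 2.357 F [ 1.9985  2.1432 -0.1493] w 0.0223
[0.702  0.0066] (np.float64(-0.0044565668984912765), np.float64(0.06489807941688627))
```

Emit:
send_rows(steps=[0.01, 0, -0.0015, 0, 0.02, 0.01, 0.0001, -0.003, 0, 0.04, 0.01, 0.0001, -0.003, 0, 0.04])

```text
time: 40.72
position: [0.6635, 0.0587, 0.0829]
tool_rot: [0.891, -0.453, -0.004, -0.013]
ft_force: [-2.8, -4.4, 2.7]
grip_width: 0.0212
```

```bash
python3 plan.py; python3 -c "
from lever import *
import lever;lever.YAW=np.radians(4.65)
from rig import robot
print(axis(),ang(np.array(robot.get_obs()['position'])))"
```

```text
t 40.73 tcp [0.6635 0.0587 0.0829] yaw -53.92 tilt 1.59 q6 2.400 F [-2.8185 -4.3944  2.6874] w 0.0212
[0.702  0.0066] (np.float64(-0.014485662163817414), np.float64(0.06479435751346636))
```

The knob moved only 0.7 mm on a 3 mm command, with about 5 N pushing back, so the lever is on its off stop. I'll release it and retreat.

Emit:
send_rows(steps=[0.03, 0, 0, 0, 0, 0.05, 0, 0, 0, 0, 0.05, 0, 0, 0, 0, 0.05, 0, 0, -0.03, 0, 0.05, 0, 0, -0.07, 0, 0.05, 0, 0, -0.12, 0, 0.05, 0, 0, -0.13, 0, 0.05, 0, 0, -0.13, 0])

```text
time: 41.72
position: [0.6631, 0.0553, 0.2135]
tool_rot: [0.891, -0.453, -0.004, -0.014]
ft_force: [0.2, 0.1, -1.2]
grip_width: 0.0498
```

```bash
python3 plan.py .40,.08,.24,-40
```

```text
t 41.73 tcp [0.6631 0.0553 0.2135] yaw -53.92 tilt 1.61 q6 2.404 F [ 0.1658  0.113  -1.201 ] w 0.0498
(0.4, 0.08, 0.24, -40.0) -> [-0.1754  0.1975 -0.0274] turn -0.243
```

Emit:
send_rows(steps=[0.05, -0.03, 0.033, -0.005, -0.04, 0.05, -0.06, 0.066, -0.01, -0.08, 0.05, -0.09, 0.1, -0.015, -0.12, 0.05, -0.12, 0.135, -0.02, -0.16, 0.05, -0.15, 0.17, -0.025, -0.2, 0.05, -0.175, 0.197, -0.027, -0.24, 0.05, -0.175, 0.197, -0.027, -0.24])

```text
time: 42.6
position: [0.3959, 0.0808, 0.238]
tool_rot: [0.939, -0.343, -0.005, -0.013]
ft_force: [-0.3, 0.0, -0.3]
grip_width: 0.0501
```

```bash
python3 plan.py; python3 - <<'E'
from meas import *
from rig import cams
import lever;lever.YAW=np.radians(4.65)
t=cams.camera("top");s=cams.camera("side")
for n,c,(x0,y0,x1,y1) in(("t",t,(140,110,460,290)),("s",s,(215,130,445,310))):
    im=cv2.cvtColor(c["color"],cv2.COLOR_RGB2BGR)[y0:y1,x0:x1]
    f=2.5 if n=="t" else 3.3
    cv2.imwrite(f"pics/f1_{n}.png",cv2.resize(im,None,fx=f,fy=f,interpolation=cv2.INTER_CUBIC))
for b in biscuits(t,z=.028,mn=20): print(b["n"],b["rect"])
for b in biscuits(s,z=.028,mn=20): print("s",b["n"],b["px"])
print(handle(t),handle(s)[0][:2])
V=t["color"].astype(float).mean(2);dk=np.clip(110-V,0,None);m=np.zeros_like(V);m[152:172,266:283]=1;dk*=m
v,u=np.indices(V.shape);c=[(dk*u).sum()/dk.sum(),(dk*v).sum()/dk.sum()];P=cast(t,c,.09)[0];print("knob",c,P,lever.ang(P))
# unmoved things: diff against start images
t0=dict(np.load("top0.npz"));s0=dict(np.load("side0.npz"))
for n,a,b in(("top",t0,t),("side",s0,s)):
    d=np.abs(a["color"].astype(int)-b["color"].astype(int)).max(2)>60
    print(n,[(list(st),ce.round(0)) for _,st,ce in blobs(d,12)])
E
```

```text
t 42.60 tcp [0.3959 0.0808 0.238 ] yaw -40.13 tilt 1.63 q6 2.155 F [-0.339   0.0414 -0.2781] w 0.0501
(np.int64(105), np.int64(12)) ((505.00665283203125, 326.4239807128906), (39.23092269897461, 62.78263473510742), 84.95084381103516)
(np.int64(101), np.int64(11)) ((395.2554626464844, 332.81475830078125), (60.287776947021484, 35.689090728759766), 1.9371299743652344)
s (np.int64(78), np.int64(9)) [285.1282 169.7949]
s (np.int64(83), np.int64(12)) [260.3012 174.012 ]
[(array([368, 200,  10,  27, 212], dtype=int32), array([372.6321, 212.8632]), ((454.2798156738281, -335.59564208984375), (101.4344253540039, 31.60045623779297), 4.364402770996094))] (array([330, 241,  31,  17, 238], dtype=int32), array([344.4748, 249.1176]))
knob [np.float64(271.2289562289563), np.float64(159.73461891643709)] [0.6602 0.0574 0.09  ] (np.float64(0.03690613266721898), np.float64(0.06583517781323263))
top [([np.int32(296), np.int32(155), np.int32(6), np.int32(8), np.int32(31)], array([299., 159.])), ([np.int32(269), np.int32(157), np.int32(6), np.int32(7), np.int32(28)], array([271., 160.])), ([np.int32(199), np
[... 2980 characters left out ...]
[279., 194.])), ([np.int32(296), np.int32(190), np.int32(19), np.int32(12), np.int32(139)], array([305., 195.])), ([np.int32(190), np.int32(200), np.int32(95), np.int32(35), np.int32(1442)], array([237., 219.])), ([np.int32(189), np.int32(236), np.int32(17), np.int32(19), np.int32(70)], array([198., 246.])), ([np.int32(330), np.int32(237), np.int32(32), np.int32(19), np.int32(227)], array([343., 246.])), ([np.int32(321), np.int32(248), np.int32(48), np.int32(38), np.int32(750)], array([343., 268.])), ([np.int32(152), np.int32(256), np.int32(37), np.int32(6), np.int32(112)], array([169., 258.])), ([np.int32(152), np.int32(262), np.int32(37), np.int32(10), np.int32(181)], array([167., 267.]))]
```

View pics/f1_t.png

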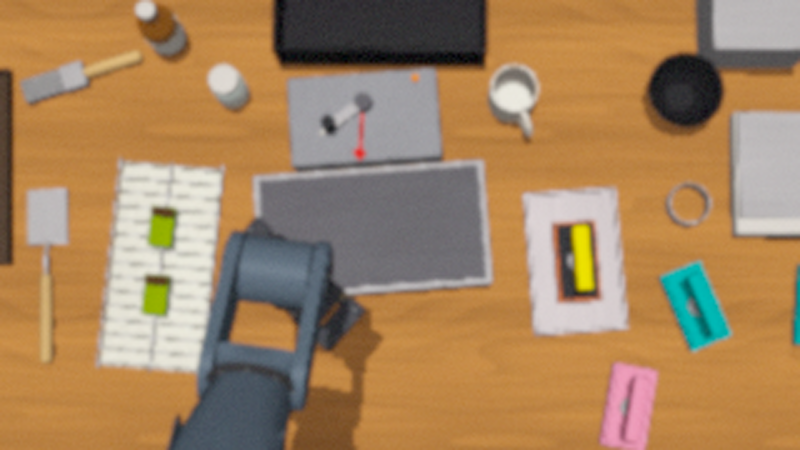

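View pics/f1_s.png

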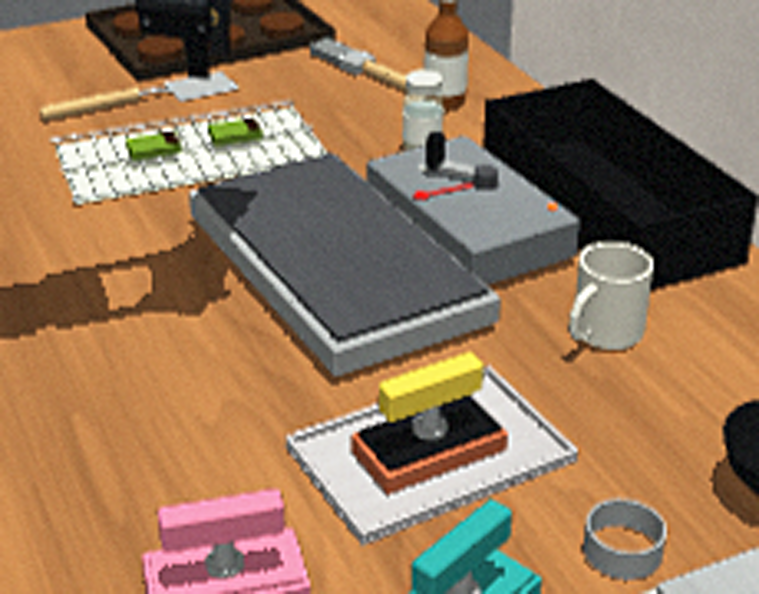

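Everything looks in place: biscuits at top crop (162,230) and (156,297), the block in the tray at (575,260), the lever at its left stop. The knob pixel gives q≈0.04, so I'll check the off angle better from the lever arm before handing in.

```bash
python3 - <<'E'
from meas import *
from rig import cams
import lever;lever.YAW=np.radians(4.65)
acc=np.mean([cams.camera("top")["color"].astype(float) for _ in range(4)],0)
t=cams.camera("top");V=acc.mean(2)
print(V[146:166,266:290].astype(int))
w=np.clip(V-170,0,None);m=np.zeros_like(V);m[148:162,270:285]=1;w*=m
# weighted PCA of arm in world
v,u=np.nonzero(w>0);W=cast(t,np.c_[u,v],.074)[:,:2];ww=w[v,u]
c=(W*ww[:,None]).sum(0)/ww.sum();C=((W-c)*ww[:,None]).T@(W-c);e=np.linalg.eigh(C)[1][:,1];e*=np.sign(-e[0])
th=np.arctan2(-e[1],-e[0]);print("arm dir q",th-lever.YAW+1,"centroid",c,lever.ang(c))
im=cv2.cvtColor(t["color"],cv2.COLOR_RGB2BGR)[138:182,250:320]
cv2.imwrite("pics/lev2.png",cv2.resize(im,None,fx=8,fy=8,interpolation=cv2.INTER_CUBIC))
E
```

```text
[[161 160 160 160 161 161 160 160 160 160 161 162 162 163 162 161 158 153
  150 152 156 159 162 162]
 [160 159 160 160 160 160 159 160 161 161 161 162 162 162 161 156 148 137
  130 131 139 148 158 162]
 [162 160 159 161 160 160 160 159 160 162 162 162 162 163 159 150 132 118
  114 114 118 130 148 158]
 [161 161 160 160 160 161 160 160 159 161 162 161 161 161 159 144 122 110
  108 108 111 116 134 152]
 [162 161 160 159 160 162 162 162 161 161 161 161 161 163 162 148 122 110
  108 109 110 110 121 143]
 [161 160 159 160 161 161 162 162 161 162 161 162 166 170 173 160 130 112
  109 109 108 103 111 139]
 [161 160 160 160 160 161 161 162 162 162 163 168 175 182 183 175 154 127
  111 107 100  94 113 143]
 [162 161 161 160 158 161 160 162 163 163 168 178 186 189 190 186 172 143
  111  94  91 101 129 153]
 [161 162 161 158 156 157 159 163 166 170 178 185 190 192 190 183 168 142
  110  96 107 127 148 159]
 [161 161 157 148 138 140 150 165 175 181 187 190 191 189 181 166 152 141
  128 128 140 151 158 162]
 [160 157 147 126 104 106 129 157 179 188 191 190 188 180 164 150 149 150
  144 149 158 16
[... 344 characters left out ...]
 72 119 143 144 149 158 162 162 161 158 147
  131 146 159 161 161 160]
 [161 163 159 135  81  39  37  55  98 129 148 158 162 162 163 161 159 147
  130 147 158 162 162 161]
 [163 171 180 165 113  63  55  76 116 143 157 161 162 161 162 162 159 148
  130 145 159 161 160 160]
 [163 171 181 171 135 103  93 107 134 154 160 161 162 163 162 161 159 149
  130 144 157 160 160 160]
 [162 165 168 164 152 138 134 138 148 158 161 161 163 162 161 161 159 149
  133 145 159 161 161 160]
 [161 161 161 161 159 156 156 156 159 160 161 162 161 161 162 161 161 152
  140 150 157 160 159 160]]
arm dir q 0.027479989108876612 centroid [0.6836 0.0338] (np.float64(-0.05567309159500611), np.float64(0.03281619839271016))
```

View pics/lev2.png

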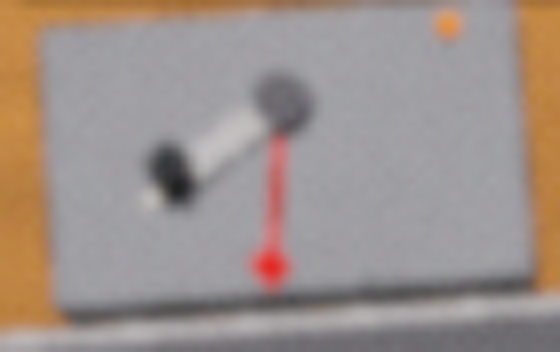

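```bash
python3 - <<'E'
from rig import hand_in
print(hand_in())
E
```

```text
the job is handed in; nothing more can be done
None
```

The whole job is done in the order asked, and I handed it in at about 43 s. No verdict was reported.

- **Lever to pointer:** In the top view the lever arm lay over the red pointer to within about 0.1 px. It still read the same when I gripped it again at the end.
- **Biscuits:** There were two. Both lie flat and apart on the rack, at about (0.505, 0.328) and (0.395, 0.334).
- **Rub:** It was one pass from the left end of the plate to the right at about 35 mm/s. The handle was held about 10 mm down, with the force at the wrist around 7–8.5 N. I stopped once mid-pass and again just short of the right end, about 0.1 s each, for camera pictures.
- **Block:** It is flat in its tray, with the handle sprung back up.
- **Lever off:** I pushed it until it would not move further, with about 5 N pushing back.
- **Other things:** Comparing the first and last pictures shows changes only at the lever, biscuits, block, and the arm and its shadow. The arm is clear of everything.

**Checks that disagreed:**
- The lever's final angle came out between -0.06 and +0.04 rad from the pictures and about -0.01 from the arm. I took the stop from the force.
- The side camera placed things about 2 px (roughly 5 mm) low. I used the top view for positions.
- The tool tilted by up to 2° over the run. The pad still looked flat on the plate and in the tray.

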